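# Refit the lamp-bay cover of a microscope light unit

## Robot

A 6-joint arm with a two-finger parallel gripper is mounted at the origin on the work surface. World frame = base frame: x ahead of the robot, y to its left, z up, the work surface at z = 0. Lengths are in m, angles in rad, forces in N, time in s.
With the tool pointing down it reaches from about 0.325 to 0.875 m from the base axis. Payload 4.4 kg.
Tool frame: the origin (TCP) lies on the centre line of the jaws, within the pads' length; the fingertips stand 8 mm ahead of it and the grasp point (between the pads) lies 11 mm behind it; z points along the fingers, y is the direction in which the jaws open and shut (so a half turn about z gives the same grasp; the last joint's range is limited). The gripper opens to 85 mm and grips with 20 to 120 N. Pads are 22 mm wide; open, the fingers measure 114 mm over their backs; the gripper's body (76 mm by 85 mm) begins 54 mm behind the grasp point. The pads swing forward as they close: fully open they stand 13 mm farther back than shut.
Start: joints at [-1.258, 0.207, 1.542, -0, 1.393, -0.15], TCP at [0.257, -0.514, 0.239] pointing down, gripper open.
Joint ranges: [-2.73, 2.73], [-0.86, 2.22], [0.23, 2.46], [-1.11, 4.25], [0.08, 2.63], [-2.82, 2.82]. Speed limits (rad/s): [2.79, 2.79, 3.14, 3.14, 3.14, 3.14].

## Interface

Orientations are given as a rotation vector (axis times angle).
In Python, from station import ctrl gives the robot as it stands.
- The arm moves only by the tool play_rows, never from a script. Its argument "motion" is one flat list of numbers, 7 for each row, row after row: the shift along the tool's x, y, z normalised to -1 to 1, where 1 is 7.5 cm, then the turn, a rotation vector about the tool's x, y, z normalised to -1 to 1, where 1 is 2 pi rad, then the closure, from 0 (fully open) to 1 (shut). A call has exactly 10 rows; each row shifts and turns the commanded pose from where the row before left it, along the tool's axes as they then stand; what a row does not reach is not made up. A row lasts 1/12 s, in which the tool goes at most 41.7 mm and 7.16 degrees, less where a joint would pass 70% of its speed; a pose out of reach is approached as far as the arm can. A call with a number of a shift or a turn outside -1 to 1 is refused whole. A call with a gripper value outside its range is refused whole. The fingers move at their own pace and stop on an object; the grip force is fixed at half the most. Time passes only in rows, so rows that do not move let the fingers close, or fill a call up. It gives the time, the measured TCP pose, the force and the opening at its end, in the units of the state.
- ctrl.get_state(): the state, without advancing time (a new reading comes with each control period).
- ctrl.camera(name): name is "scene" or "top" or "wrist"; returns a dict with "pixels" (384x512x3 uint8, blue, green, red), "camera_matrix" (3x3 intrinsics, pixels), "xyz" and "attitude" of the camera in the world. Camera axes: x right, y up, looking along -z (the intrinsics and any distortion apply to the point x, -y, -z); pixel columns grow to the right and rows downward; lengths in m; the calibration is good to about 2 mm. A picture is of the moment at which its call begins. There is no depth.
- ctrl.hand_in(): hands the job in, once; it reports no verdict.
The state is a dict: "t": time; "joint_pos": joint angles; "qd": joint speeds; "joint_torque": joint torques, N m; "eef_pos": TCP position; "tcp_rot": TCP orientation; "contact_force": force on the tool from outside, world axes, zero at the start; "wrist_torque": the same for the moment, N m; "width": opening from 0.0 (shut) to 1.0 (fully open).
Only numpy, scipy, OpenCV 4.12 (cv2) and the standard library are available. Lean on these libraries where they do the work, as an engineer would, in place of code of your own. Each camera call takes 0.05 s, during which the arm holds its last target. There are 200 camera calls.

## Task

Take the grey cover out of its blue rack and hook its lip behind the blue ledge at the low end of the lamp unit's open bay, so that it stands there upright by itself, leaning on the two steel stops, and let go of it. Then take it again by its red handle and swing its top edge over until the cover lies fully shut, without letting it drop or slam, and turn the red clamp knob clockwise until its steel dog lies square over the cover. Leave the other things on the bench where they are.

Things in the scene. Friction and masses are not known exactly. Their poses are not given: they have to be found in the camera images.
- cover: Loose grey panel, 110 mm wide (y), 120 tall (z), 8 thick, 0.15 to 0.31 kg. Origin: middle of its lower edge on the inside face; z runs up to the top edge, x out of the inside face: the panel fills x -8..0, z 0..120 mm. It starts upright in the rack, lip down, bare top edge up, 144 mm above the bench. Standing open in the bay it falls shut if pushed over and not held.
- cover_top (a point): Middle of the cover's top edge on the inside face, at (0, 0, 120) mm of the cover.
- cover_lip (a point): End of the cover's steel lip, at (10, 0, -12) mm of the cover. The lip is 60 mm wide (y), on the inside: a web at z 2..7 mm from the inside face out to x 12.5, then a tongue at x 7.5..12.5, z -12..7 mm.
- cover_handle (a point): Centre of the cover's red handle, at (-36, 0, 85) mm of the cover (outside): a round bar 14 mm thick, 32 mm long, lying along the cover's y, on one 12 mm stem at its middle. Pinched on its two ends, it lets the panel pivot about the bar.
- rack: Fixed blue rack, 100 x 150 mm, base 12 mm thick, two grooved end posts 75 mm tall. Origin: on the bench, 24 mm under the cover's origin; same axes as the cover at the start. The cover's side edges stand in the grooves (11 mm wide, 1.5 mm play each way); it lifts straight up and is free once raised 55 mm.
- bay: Fixed open bay of a white lamp unit. Origin: middle of the inner edge of the blue ledge, 75 mm above the bench, the line about which the cover swings. x runs up the 20 degree slope, away from the low end; y level, along the ledge; z out of the sloping face, which is z = 0. The ledge fills x -16..0, z -4..0 mm, hollow beneath. The unit spans x -30..185, y -75..75 mm.
- pocket (a point): Middle of the floor of the pocket behind the ledge, at (7, 0, -19) mm of the bay. The pocket is 94 mm wide (y) and runs from under the ledge to a low ridge at x 15 mm, top at z -11. A cover held vertical, outside to the stops, its origin over the bay's origin, enters straight down with 2.5 mm spare towards the ledge and 7 towards the ridge.
- stops (a point): Midway between the tops of two vertical steel stops, 8 mm square, at y +-50 mm of the bay. Their faces stand 15 mm (level) in front of the bay's origin, their tops 55 mm above it. With its lip in the pocket (origin at the bay's, or up to 4 mm lower and 6 mm behind) and let go, the cover leans 5 to 15 degrees out onto them and stays.
- shut_handle (a point): Where the handle's centre comes when the cover is shut: (85, 0, 36) mm of the bay. Shut, the cover's origin is at the bay's (some mm of play), its z along the bay's x, its inside face on the frame at z = 0, outside up, the tongue under the ledge. It stays shut by its weight.
- clamp (a joint): Clamp knob's angle, 0 to 1.6 rad (stop), growing clockwise seen from above; friction 0.05 N m, stays where left. At 0 its steel dog (12 mm wide, 45 mm from axis to tip, underside 10 mm over the face, 2 mm over the shut cover) points along the bay's -y; at 1.57 along the bay's -x, square over the cover. Starts at 0 to 0.45, clear of the cover.
- clamp_grip (a point): Point to grip on the knob: on its axis, which is parallel to the bay's z, at (150, 0, 38) mm of the bay. The grip is a red upright bar 14 mm thick, 46 mm long, from 17 to 51 mm above the face, in line with the dog.
- oil: Amber oil bottle, 32 mm across, 70 mm tall, upright; origin under its centre. Leave alone.
- objective: Steel microscope objective, 30 mm across, 50 mm tall, standing on end; origin under its centre. Leave alone.
- dish: Clear dish, 90 mm across, 15 mm tall; origin under its centre. Leave alone.
- wash: White bottle with red cap, 60 mm across, 150 mm tall; origin under its centre. Leave alone.
- driver: Screwdriver lying on the bench. Leave alone.
Mind the look-alikes: they are no part of the job. What is shaped like the cover but pink or turquoise is not meant.

How it is judged:
By the outcome, as a careful person would: the job done as asked, in the order asked, and still so for the second after the job is handed in, with the robot touching nothing.
It also fails if it takes over 62 s, if anything falls off the work surface, if the arm or the gripper's body presses on something with over 40 N, if the wrist force passes 120 N, or if a joint passes its speed limit or range.

## Working session

There is one attempt and no reset: what is moved stays moved. The work goes in short steps, Python scripts to look and compute and a tool call to move; the robot and the scene stay as the last step left them, time stands still between calls to the robot, and variables do not carry over. Pictures are saved under pics/ and viewed, about 8 in all and at most 12, crops included, and the job is handed in when it is done.

Besides the shell and the picture viewer there is one more tool, called after "Request:" as name(argument=value, ...) on one line, values as JSON. play_rows: Moves the arm, as the interface text tells. Scaled input: -1 to 1 covers 7.5 cm each way for a shift and 2 pi rad each way for a turn. Its arguments: {"type":"object","properties":{"motion":{"type":"array","items":{"type":"number"}}},"required":["motion"]}

```bash
ls; mkdir -p pics
cat > h.py <<'E'
import numpy as np, cv2
from station import ctrl
from scipy.spatial.transform import Rotation as R
def cam(n,f=None):
    c=ctrl.camera(n)
    if f: cv2.imwrite('pics/'+f,c['pixels'])
    return c
def att(c):
    a=np.array(c['attitude'],float)
    return a if a.shape==(3,3) else R.from_rotvec(a).as_matrix()
def ray(c,u,v):
    K=np.array(c['camera_matrix']);d=np.linalg.inv(K)@[u,v,1]
    return np.array(c['xyz']),att(c)@[d[0],-d[1],-d[2]]
def onz(c,u,v,z):
    o,d=ray(c,u,v);return o+d*(z-o[2])/d[2]
def proj(c,p):
    q=att(c).T@(np.array(p)-c['xyz']);q=np.array([q[0],-q[1],-q[2]])
    u=np.array(c['camera_matrix'])@q;return u[:2]/u[2]
def tri(rs):
    A=0;b=0
    for o,d in rs:
        d=d/np.linalg.norm(d);P=np.eye(3)-np.outer(d,d);A=A+P;b=b+P@o
    return np.linalg.solve(A,b)
E
python3 - <<'E'
from h import *
for n in ('scene','top'):
    c=cam(n,n+'0.png');print({k:v for k,v in c.items() if k!='pixels'})
print(ctrl.get_state())
E
```

```text
pics
{'camera_matrix': array([[394.03650425,   0.        , 259.94662999],
       [  0.        , 394.03650425, 187.01182837],
       [  0.        ,   0.        ,   1.        ]]), 'xyz': array([1.13895618, 0.90152742, 0.90232082]), 'attitude': array([0.33150503, 1.16852169, 2.34859336])}
{'camera_matrix': array([[405.15138856,   0.        , 255.0969846 ],
       [  0.        , 405.15138856, 195.89644194],
       [  0.        ,   0.        ,   1.        ]]), 'xyz': array([ 0.36074625, -0.00863405,  1.34895645]), 'attitude': array([ 0.14357311, -0.1450658 , -1.59191879])}
{'t': 0.1, 'joint_pos': array([-1.25751509e+00,  2.07370596e-01,  1.54282468e+00, -2.42437719e-05,
        1.39354162e+00, -1.50518023e-01]), 'qd': array([ 0.00097641, -0.00113394, -0.0019576 ,  0.00075704, -0.00013775,
       -0.0010327 ]), 'joint_torque': array([-4.49224963e-04, -3.84088433e+01, -2.92548519e+01, -3.27696862e-04,
        4.78758200e-03,  1.68312756e-06]), 'eef_pos': array([ 0.25698596, -0.51360963,  0.23821511]), 'tcp_rot': array([-3.05541752e+00, -7.21537773e-01,  3.10946456e-04]), 'contact_force': array([ 0.36403446, -0.46743297,  0.01230034]), 'wrist_torque': array([ 0.01181392, -0.00430002,  0.02121647]), 'width': 0.9990057935484784}
```

View pics/scene0.png

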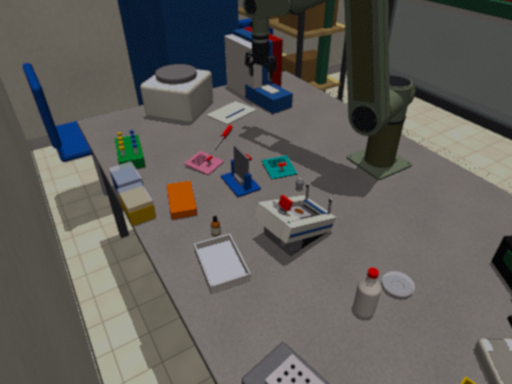

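View pics/top0.png

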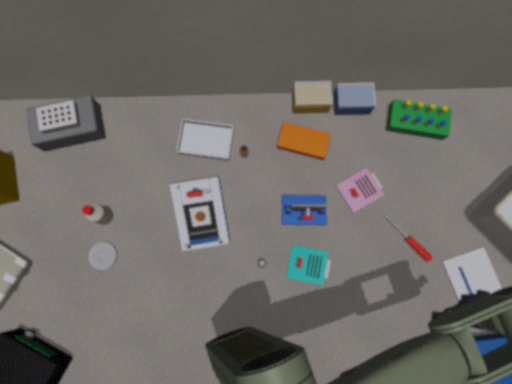

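Top view: rack and cover at about (304,210), with the handle on the robot side. The lamp bay is at about (200,213), with its ledge at (204,238) at the low end and the red knob at (195,192). I'll zoom in on both.

Run:
```python
from h import *
a=cv2.imread('pics/top0.png')[165:260,160:340];b=cv2.imread('pics/scene0.png')[140:260,215:345]
a=cv2.resize(a,(540,285),interpolation=cv2.INTER_CUBIC);a=cv2.resize(a,None,fx=1.4,fy=1.4)[:,:756]
b=cv2.resize(b,None,fx=4,fy=4,interpolation=cv2.INTER_CUBIC)
cv2.imwrite('pics/z1.png',cv2.resize(cv2.imread('pics/top0.png')[165:260,160:340],(792,418),interpolation=cv2.INTER_CUBIC));cv2.imwrite('pics/z2.png',b)
```

```text
(no output)
```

View pics/z1.png

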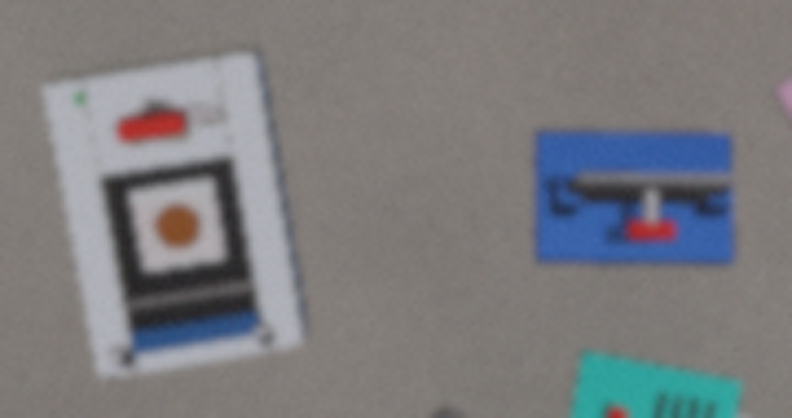

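View pics/z2.png

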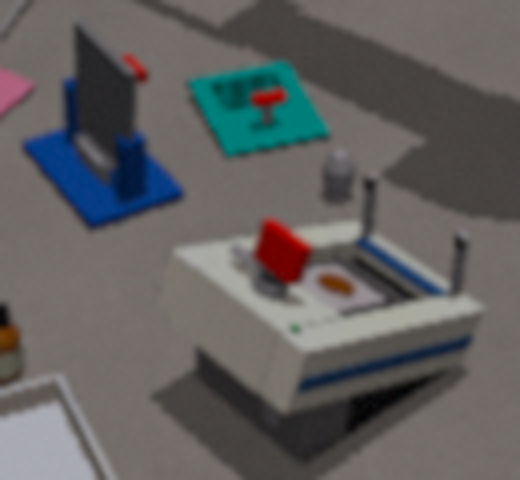

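Zoomed, the rack base spans roughly px (282–327, 195–225). The handle bar is red on the robot side. The bay's ledge, its two stops and the knob are all visible, and the cover keeps nearly the same orientation in the bay. Next is a rough measurement.

```bash
cat >> h.py <<'E'
def mask(im,kind):
    h=cv2.cvtColor(im,cv2.COLOR_BGR2HSV);H,S,V=cv2.split(h)
    if kind=='red': return (((H<7)|(H>173))&(S>150)&(V>90)).astype(np.uint8)
    if kind=='blue': return ((abs(H.astype(int)-110)<12)&(S>120)&(V>50)).astype(np.uint8)
    if kind=='white': return ((S<60)&(V>135)).astype(np.uint8)
def blobs(m,amin=8,roi=None):
    if roi:
        k=np.zeros_like(m);u0,v0,u1,v1=roi;k[v0:v1,u0:u1]=m[v0:v1,u0:u1];m=k
    n,l,s,c=cv2.connectedComponentsWithStats(m);out=[]
    for i in range(1,n):
        if s[i,4]>=amin:
            p=np.argwhere(l==i)[:,::-1].astype(np.float32);out.append((s[i,4],c[i].round(2),cv2.minAreaRect(p),p))
    return out
E
python3 - <<'E'
from h import *
c=cam('top');im=c['pixels'];s=cam('scene');si=s['pixels']
for k,roi in (('red',(160,165,340,260)),('blue',(160,165,340,260))):
    for a,ce,r,p in blobs(mask(im,k),8,roi): print('top',k,a,ce,r)
for a,ce,r,p in blobs(mask(si,'red'),5,(215,140,345,260)): print('scene red',a,ce,r)
for a,ce,r,p in blobs(mask(si,'blue'),10,(215,140,345,260)): print('scene blue',a,ce,r)
for a,ce,r,p in blobs(mask(im,'white'),200,(160,165,240,260)):
    print('white',a,ce,r)
B=sorted(blobs(mask(im,'blue'),100,(270,180,340,240)),key=lambda b:-b[0])[0]
print('rack corners',[onz(c,*q,0.012).round(4) for q in cv2.boxPoints(B[2])])
E
```

```text
top red 50 [194.3  193.06] ((194.0, 193.0), (4.0, 12.0), 90.0)
top red 21 [307.05 217.1 ] ((307.0, 217.0), (2.0, 8.0), 90.0)
top blue 887 [301.96 209.42] ((303.5, 209.0), (28.0, 43.0), 90.0)
top blue 113 [203.6  239.49] ((203.99420166015625, 239.46240234375), (4.257601261138916, 26.76206398010254), 81.25383758544922)
scene red 11 [248.45 156.27] ((248.48001098632812, 156.1400146484375), (6.40000057220459, 1.399999976158142), 53.13010025024414)
scene red 21 [281.38 163.95] ((281.5, 164.0), (2.0, 7.0), 90.0)
scene red 133 [284.9  202.41] ((284.7073669433594, 202.36585998535156), (14.992681503295898, 10.30746841430664), 38.65980911254883)
scene blue 520 [240.09 182.93] ((238.98825073242188, 179.6529541015625), (40.2406005859375, 24.079280853271484), 49.398704528808594)
scene blue 37 [313.76 206.16] ((313.8356018066406, 206.23492431640625), (21.627723693847656, 1.5565407276153564), 34.99201965332031)
scene blue 71 [310.63 230.44] ((310.9522399902344, 230.3168182373047), (1.6828128099441528, 41.4813346862793), 75.3791275024414)
white 2061 [197.9  209.38] ((198.38186645507812, 213.97740173339844), (70.65503692626953, 50.49201202392578), 80.27242279052734)
white 265 [200.05 215.34] ((199.99996948242188, 215.5), (18.15687370300293, 18.425201416015625), 79.69515228271484)
rack corners [array([ 0.609 , -0.1035,  0.012 ]), array([ 0.6053, -0.2478,  0.012 ]), array([ 0.511 , -0.2424,  0.012 ]), array([ 0.5147, -0.0999,  0.012 ])]
```

Run:
```python
from h import *
c=cam('top');s=cam('scene')
for n,a,b in (('handle',(307,217.3),(248.4,156.2)),('knob',(194.3,193),(284.9,202.4)),('ledge',(203.6,239.5),(313.8,206.2))):
    rs=[ray(c,*a),ray(s,*b)];p=tri(rs);print(n,p.round(4),'resid px',(proj(c,p)-a).round(1),(proj(s,p)-b).round(1))
print('handle z.109',onz(c,307,217.3,.109).round(4))
print('ledge z.072',onz(c,203.6,239.5,.072).round(4))
B=blobs(mask(c['pixels'],'blue'),80,(190,225,225,255))[0][3]
l=cv2.fitLine(B,cv2.DIST_L2,0,.01,.01).ravel();print('ledge yaw',[onz(c,l[2]+t*l[0],l[3]+t*l[1],.072).round(4) for t in(-13,13)])
st=ctrl.get_state();T=R.from_rotvec(st['tcp_rot']).as_matrix();print(T.round(3))
w=cam('wrist');print(w['xyz']-st['eef_pos'],T.T@(w['xyz']-st['eef_pos']),(T.T@att(w)).round(3),w['camera_matrix'][0])
```

```text
handle [ 0.521  -0.1724  0.1084] resid px [ 0.4 -0.6] [0.6 0.1]
knob [0.596  0.1687 0.1564] resid px [ 0.2 -0.3] [0.3 0. ]
ledge [0.4637 0.1514 0.0707] resid px [ 0.4 -0.5] [0.6 0. ]
handle z.109 [ 0.5191 -0.171   0.109 ]
ledge z.072 [0.4621 0.1525 0.072 ]
ledge yaw [array([0.4561, 0.193 , 0.072 ]), array([0.468 , 0.1125, 0.072 ])]
[[ 0.894  0.447 -0.   ]
 [ 0.447 -0.894  0.001]
 [ 0.    -0.001 -1.   ]]
[0.07294695 0.03721951 0.13479941] [ 0.08190808 -0.00076512 -0.1347884 ] [[-0.     0.948  0.319]
 [ 1.     0.    -0.   ]
 [-0.001  0.319 -0.948]] [309.06829027   0.         255.80654759]
```

```bash
cat >> h.py <<'E'
def plan(wps,T0=None,pr=True):
    """wps: (pos, R 3x3, closure, rows). prints rows; returns end pose as it will be after rounding"""
    if T0 is None:
        st=ctrl.get_state();p,Q=np.array(st['eef_pos']),R.from_rotvec(st['tcp_rot']).as_matrix()
    else: p,Q=T0
    rows=[]
    for P,M,cl,n in wps:
        p0,Q0=p.copy(),Q.copy();dr=R.from_matrix(Q0.T@M).as_rotvec()
        for i in range(1,n+1):
            tp=p0+(np.array(P)-p0)*i/n;tQ=Q0@R.from_rotvec(dr*i/n).as_matrix()
            sh=np.round(Q.T@(tp-p)/.075,3)+0.;tu=np.round(R.from_matrix(Q.T@tQ).as_rotvec()/(2*np.pi),4)+0.
            p=p+Q@sh*.075;Q=Q@R.from_rotvec(tu*2*np.pi).as_matrix();rows.append([*sh,*tu,cl])
    for i in range(0,len(rows),10):
        ch=rows[i:i+10]
        print('CALL',', '.join(f'{x:g}' for r in ch for x in r),' rows',len(ch))
    return p,Q
def tool(yaw,tilt=0):
    """tool down, x at yaw deg; tilt deg leans tool z toward bay: applied in the bay frame by caller"""
    a=np.radians(yaw);c,s=np.cos(a),np.sin(a);return np.array([[c,s,0],[s,-c,0],[0,0,-1.]])
E
python3 - <<'E'
from h import *
plan([((.552,-.172,.25),tool(89.),.0,20)])
E
```

```text
CALL 0.278, -0.116, -0.007, 0, 0, -0.0087, 0, 0.284, -0.101, -0.008, 0, 0, -0.0086, 0, 0.288, -0.085, -0.007, 0, 0, -0.0087, 0, 0.293, -0.069, -0.007, 0, 0, -0.0087, 0, 0.297, -0.053, -0.007, 0, 0, -0.0087, 0, 0.299, -0.037, -0.008, 0, 0, -0.0086, 0, 0.3, -0.021, -0.007, 0, 0, -0.0087, 0, 0.301, -0.004, -0.007, 0, 0, -0.0087, 0, 0.301, 0.012, -0.007, 0, 0, -0.0086, 0, 0.3, 0.028, -0.008, 0, 0, -0.0087, 0  rows 10
CALL 0.297, 0.045, -0.007, 0, 0, -0.0087, 0, 0.295, 0.061, -0.007, 0, 0, -0.0086, 0, 0.291, 0.076, -0.007, 0, 0, -0.0087, 0, 0.287, 0.093, -0.008, 0, -0.0001, -0.0087, 0, 0.281, 0.108, -0.007, 0, 0, -0.0087, 0, 0.275, 0.123, -0.007, 0, 0, -0.0086, 0, 0.267, 0.138, -0.008, -0.0001, 0, -0.0087, 0, 0.26, 0.153, -0.007, 0, 0, -0.0087, 0, 0.251, 0.166, -0.008, 0, 0, -0.0086, 0, 0.241, 0.179, -0.007, 0, 0, -0.0087, 0  rows 10
```

Request:
play_rows(motion=[0.28, -0.12, -0.01, 0, 0, -0.0087, 0, 0.28, -0.1, -0.01, 0, 0, -0.0087, 0, 0.29, -0.09, -0.01, 0, 0, -0.0087, 0, 0.29, -0.07, -0.01, 0, 0, -0.0087, 0, 0.3, -0.05, -0.01, 0, 0, -0.0087, 0, 0.3, -0.04, -0.01, 0, 0, -0.0087, 0, 0.3, -0.02, 0, 0, 0, -0.0087, 0, 0.3, 0, 0, 0, 0, -0.0087, 0, 0.3, 0.01, -0.01, 0, 0, -0.0087, 0, 0.3, 0.03, -0.01, 0, 0, -0.0087, 0])

```text
t: 1.18
eef_pos: [0.405, -0.3418, 0.2453]
tcp_rot: [-2.747, -1.524, -0.0]
contact_force: [-0.1, 0.4, -0.1]
width: 1.001
```

Request:
play_rows(motion=[0.3, 0.05, -0.01, 0, 0, -0.0087, 0, 0.3, 0.06, 0, 0, 0, -0.0087, 0, 0.29, 0.08, -0.01, 0, 0, -0.0087, 0, 0.29, 0.09, -0.01, 0, 0, -0.0087, 0, 0.28, 0.11, -0.01, 0, 0, -0.0087, 0, 0.27, 0.12, -0.01, 0, 0, -0.0087, 0, 0.27, 0.14, -0.01, 0, 0, -0.0087, 0, 0.26, 0.15, -0.01, 0, 0, -0.0087, 0, 0.25, 0.17, 0, 0, 0, -0.0087, 0, 0.24, 0.18, -0.01, 0, 0, -0.0087, 0])

```text
t: 2.02
eef_pos: [0.5527, -0.1704, 0.2512]
tcp_rot: [-2.234, -2.209, 0.0]
contact_force: [1.6, -0.8, 0.3]
width: 1.0
```

Run:
```python
from h import *
st=ctrl.get_state();print(st['t'],st['eef_pos'],R.from_rotvec(st['tcp_rot']).as_matrix().round(3),st['joint_pos'].round(2))
w=cam('wrist','w1.png');print(w['xyz'],[proj(w,p).round(1) for p in ((.556,-.172,.144),(.52,-.172,.109),(.56,-.1,.012),(.56,-.246,.012))])
for k in('red','blue'):
    for b in blobs(mask(w['pixels'],k),100): print(k,b[:3])
```

```text
2.0167 [ 0.55268075 -0.1703542   0.25121913] [[ 0.011  1.    -0.   ]
 [ 1.    -0.011  0.   ]
 [ 0.    -0.    -1.   ]] [-0.45  0.2   1.52 -0.    1.42 -0.44]
[ 0.55297373 -0.08760718  0.3860228 ] [array([260.4, 189.6]), array([221.5, 177.7]), array([261.8,  93.4]), array([262.4, 209.7])]
red (np.int32(357), array([105.22, 139.62]), ((105.00001525878906, 139.5), (30.790233612060547, 11.96308422088623), 11.309932708740234))
red (np.int32(449), array([222.31, 176.64]), ((222.5, 177.0), (36.0, 13.0), 90.0))
red (np.int32(253), array([299.14, 283.15]), ((299.10003662109375, 283.2000427246094), (10.28591251373291, 24.149534225463867), 63.43495178222656))
blue (np.int32(6771), array([267.01, 141.36]), ((262.4556884765625, 157.2738800048828), (84.09872436523438, 131.5338897705078), 1.432096242904663))
blue (np.int32(675), array([238.68, 198.65]), ((236.5, 203.5), (39.0, 27.0), 90.0))
blue (np.int32(1753), array([501.44, 290.17]), ((497.5, 290.0), (100.0, 27.0), 90.0))
```

View pics/w1.png

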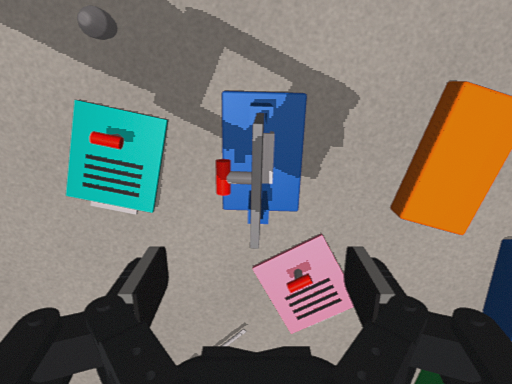

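Wrist view: the handle is at (222,177), as predicted. The cover's top edge is a grey band from about (258,118) to (254,245). I'll measure that edge.

Run:
```python
from h import *
w=cam('wrist');g=w['pixels'].astype(int)
for v in (110,114,118,125,140,155,200,215,225,240,244,247,250): print(v,' '.join('%d/%d'%(g[v,u].mean(),g[v,u].max()-g[v,u].min()) for u in range(244,276)))
print(onz(w,222.3,176.6,.116))
```

```text
110 135/140 135/140 137/143 123/127 116/119 118/120 119/120 119/119 120/120 119/121 118/121 118/119 104/108 96/101 94/102 95/101 94/101 94/102 93/101 79/88 73/81 71/81 72/79 71/80 71/79 72/81 75/88 79/91 78/94 79/92 78/93 77/92
114 135/141 133/139 135/139 137/139 139/139 139/140 138/140 138/140 138/140 139/142 139/143 140/144 139/144 139/144 105/115 81/97 82/95 80/97 82/96 81/94 81/93 82/96 122/128 137/140 139/141 139/141 110/118 81/96 77/94 78/94 80/92 77/96
118 132/138 133/138 135/138 137/139 138/138 138/138 137/141 140/143 123/127 90/69 62/9 54/6 55/7 58/5 57/5 56/6 58/6 62/31 53/47 38/48 66/83 82/95 126/131 139/144 141/143 138/143 102/111 77/91 78/91 77/93 77/94 78/93
125 133/142 132/138 133/140 136/140 139/141 140/143 124/124 86/55 57/2 54/6 59/1 59/2 57/1 56/2 57/3 57/5 51/1 67/57 75/92 57/74 68/87 81/95 77/96 77/96 77/96 79/94 79/94 78/95 78/93 78/93 77/97 77/97
140 75/93 75/97 79/91 74/98 78/87 104/14 140/6 150/5 151/4 149/4 116/1 99/2 93/4 94/3 90/1 59/1 79/3 122/6 133/5 129/5 127/5 127/6 127/5 129/5 130/4 130/6 133/6 115/23 89/70 74/98 76/97 74/96
155 76/93 73/96 74/96 71/1
[... 1022 characters left out ...]
60/18
244 154/18 152/17 118/13 123/2 137/1 141/3 139/3 139/5 138/4 140/3 139/4 115/4 145/15 159/18 155/17 152/18 155/18 156/17 153/18 149/16 149/16 149/16 152/17 155/16 158/17 158/18 155/18 154/18 152/18 153/18 152/17 154/17
247 157/17 151/17 124/12 128/4 138/2 138/1 138/2 139/3 137/2 139/3 135/4 106/5 145/16 159/18 154/17 153/15 154/17 154/16 152/18 154/16 155/18 157/18 155/19 155/17 154/17 151/16 153/15 156/17 158/17 154/17 150/17 150/16
250 148/16 146/18 124/12 128/4 137/2 138/4 137/3 136/1 138/2 138/2 132/3 110/6 139/15 153/17 146/18 148/18 151/17 155/16 155/16 151/15 148/17 149/18 151/16 153/17 152/19 151/15 151/16 149/15 149/16 150/18 153/17 153/17
[ 0.52442882 -0.16547347  0.116     ]
```

Run:
```python
from h import *
w=cam('wrist');g=w['pixels']
a,b=onz(w,254,140,.144),onz(w,250.9,244,.144);print(a,b,'yaw',np.degrees(np.arctan2(-(a-b)[0],(a-b)[1])))
print([proj(w,(.552,y,.144)).round(1) for y in(-.116,-.226)],[proj(w,(.552,-.171,.144))])
print(g[105:125,256].mean(1).astype(int),g[246:266,251].mean(1).astype(int))
```

```text
[ 0.5523069 -0.1291683  0.144    ] [ 0.54851423 -0.22126712  0.144     ] yaw -2.3581343716428136
[array([253.4, 123.1]), array([254.9, 248.7])] [array([254.20908211, 190.1720837 ])]
[ 37  37  49 118 142 140 137 141 139  98  58  54  55  55  55  58  58  57
  56  54] [137 139 137 137 152 150 153 156 157 154 152 153 154 151 146 143 143 146
 146 143]
```

Run:
```python
from h import *
plan([((.5505,-.172,.20),tool(88),.75,4),((.5505,-.172,.128),tool(88),.75,6)])
```

```text
CALL -0.006, -0.007, 0.171, 0, 0, 0.0009, 0.75, -0.006, -0.007, 0.171, 0, 0, 0.001, 0.75, -0.006, -0.008, 0.17, 0, 0, 0.0009, 0.75, -0.006, -0.007, 0.171, 0, 0, 0.0009, 0.75, 0, 0, 0.16, 0, 0, 0, 0.75, 0, 0, 0.16, 0, 0, 0, 0.75, 0, 0, 0.16, 0, 0, 0, 0.75, 0, 0, 0.16, 0, 0, 0, 0.75, 0.001, 0, 0.16, 0, 0, 0, 0.75, 0, 0, 0.16, 0, 0, 0, 0.75  rows 10
```

Request:
play_rows(motion=[-0.006, -0.007, 0.1, 0, 0, 0.001, 0.75, -0.006, -0.007, 0.1, 0, 0, 0.001, 0.75, -0.006, -0.008, 0.1, 0, 0, 0.001, 0.75, -0.006, -0.007, 0.1, 0, 0, 0.001, 0.75, 0, 0, 0.16, 0, 0, 0, 0.75, 0, 0, 0.16, 0, 0, 0, 0.75, 0, 0, 0.16, 0, 0, 0, 0.75, 0, 0, 0.16, 0, 0, 0, 0.75, 0, 0, 0.16, 0, 0, 0, 0.75, 0, 0, 0.16, 0, 0, 0, 0.75])

```text
t: 3.0
eef_pos: [0.5497, -0.173, 0.1478]
tcp_rot: [-2.264, -2.178, 0.0]
contact_force: [-0.4, -0.7, 0.7]
width: 0.247
```

Run:
```python
from h import *
w=cam('wrist','w2.png')
```

```text
(no output)
```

View pics/w2.png

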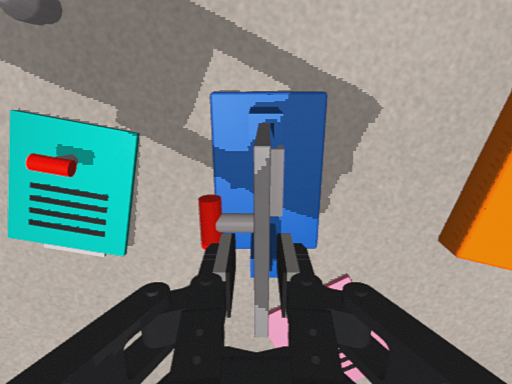

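Panel is between the fingers, about 2 mm off centre toward +x. I'll correct that, lower 19 mm and close.

Request:
play_rows(motion=[0, 0.01, 0.07, 0, 0, 0, 0.75, 0, 0.01, 0.07, 0, 0, 0, 0.75, 0, 0, 0.06, 0, 0, 0, 0.75, 0, 0, 0.06, 0, 0, 0, 0.75, 0, 0, 0, 0, 0, 0, 1, 0, 0, 0, 0, 0, 0, 1, 0, 0, 0, 0, 0, 0, 1, 0, 0, 0, 0, 0, 0, 1, 0, 0, 0, 0, 0, 0, 1, 0, 0, 0, 0, 0, 0, 1])

```text
t: 3.88
eef_pos: [0.5528, -0.1733, 0.1304]
tcp_rot: [2.262, 2.176, 0.003]
contact_force: [5.6, 0.8, -3.4]
width: 0.075
```

Request:
play_rows(motion=[0, 0, -0.1, 0, 0, 0, 1, 0, 0, -0.2, 0, 0, 0, 1, 0, 0, -0.2, 0, 0, 0, 1, 0, 0, -0.2, 0, 0, 0, 1, 0, 0, -0.25, 0, 0, 0, 1, 0, 0, -0.25, 0, 0, 0, 1, 0, 0, -0.25, 0, 0, 0, 1, 0, 0, -0.25, 0, 0, 0, 1, 0, 0, -0.25, 0, 0, 0, 1, 0, 0, -0.2, 0, 0, 0, 1])

```text
t: 4.72
eef_pos: [0.5503, -0.1732, 0.2923]
tcp_rot: [-2.264, -2.177, 0.003]
contact_force: [0.6, 0.0, -1.6]
width: 0.073
```

Run:
```python
from h import *
st=ctrl.get_state();print(st['eef_pos'],R.from_rotvec(st['tcp_rot']).as_matrix().round(3))
w=cam('wrist');t=cam('top','t2.png');s=cam('scene','s2.png')
a=cv2.resize(s['pixels'][100:260,215:345],(520,640)[::1],interpolation=cv2.INTER_CUBIC)[:600]
b=w['pixels'][60:,130:390]
v=np.zeros((600,790,3),np.uint8);v[:600,:520]=a;v[:324,525:785]=b;cv2.imwrite('pics/v3.png',v)
```

```text
[ 0.55030818 -0.17318608  0.29231775] [[ 0.039  0.999 -0.002]
 [ 0.999 -0.039 -0.   ]
 [-0.    -0.002 -1.   ]]
```

View pics/v3.png

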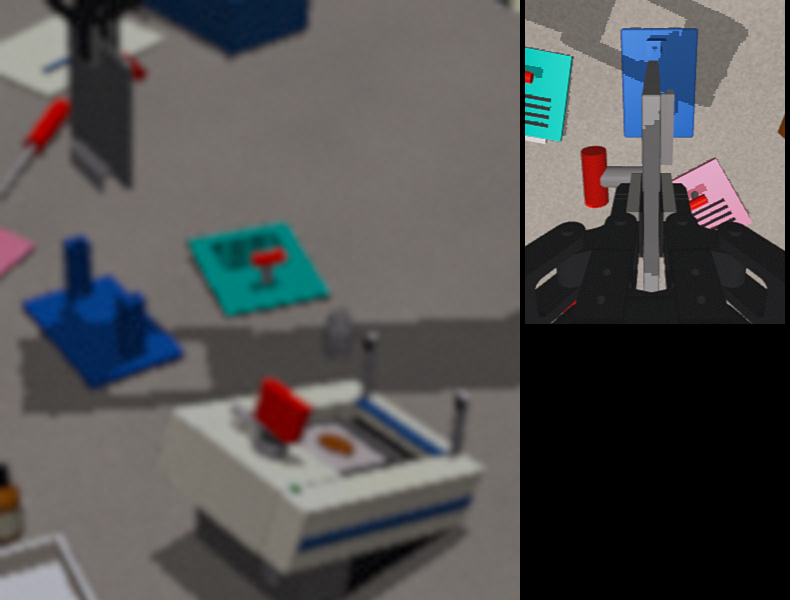

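Cover is lifted clear of the rack and hangs square. Next I'll carry it toward the bay.

Run:
```python
from h import *
plan([((.48,.05,.292),tool(98.4),1,20)])
c=cv2.imread('pics/top0.png');cc=cam('top')
for b in blobs(mask(c,'white'),1000,(160,165,240,260)):
    hull=b[3];r=cv2.minAreaRect(hull);print(onz(cc,*r[0],.1015),[onz(cc,*q,.1).round(4) for q in cv2.boxPoints(r)])
w=cam('wrist');st=ctrl.get_state();Q=R.from_rotvec(st['tcp_rot']).as_matrix()
print('handle pred',proj(w,st['eef_pos']+Q@[0,-.032,.021]),[b[:3] for b in blobs(mask(w['pixels'],'red'),200)])
```

```text
CALL 0.147, -0.053, 0, 0, 0, -0.0015, 1, 0.148, -0.052, 0, 0, 0, -0.0015, 1, 0.148, -0.051, 0, 0, 0, -0.0014, 1, 0.148, -0.049, 0, 0, 0, -0.0015, 1, 0.149, -0.048, -0.001, 0, 0.0001, -0.0015, 1, 0.149, -0.046, 0, 0, 0, -0.0015, 1, 0.15, -0.045, 0, 0, 0, -0.0014, 1, 0.15, -0.044, 0, 0, 0, -0.0015, 1, 0.151, -0.042, 0, 0.0001, 0, -0.0015, 1, 0.151, -0.041, 0, 0, 0, -0.0015, 1  rows 10
CALL 0.151, -0.039, 0, 0, 0, -0.0015, 1, 0.152, -0.038, 0, 0, 0, -0.0014, 1, 0.152, -0.037, 0, 0, 0, -0.0015, 1, 0.152, -0.035, 0.001, 0, 0, -0.0015, 1, 0.153, -0.034, 0, 0, 0.0001, -0.0015, 1, 0.153, -0.032, 0, 0, 0, -0.0014, 1, 0.153, -0.031, 0, 0, 0, -0.0015, 1, 0.153, -0.029, 0, 0, 0, -0.0015, 1, 0.154, -0.028, 0, 0, 0, -0.0015, 1, 0.154, -0.027, 0, 0, 0, -0.0015, 1  rows 10
[0.53874279 0.16467125 0.1015    ] [array([0.6376, 0.2619, 0.1   ]), array([0.6611, 0.1048, 0.1   ]), array([0.443 , 0.0705, 0.1   ]), array([0.421 , 0.2229, 0.1   ])]
handle pred [199.52310903 236.08210095] [(np.int32(286), array([121.88, 135.68]), ((121.94000244140625, 135.5800018310547), (27.995574951171875, 10.643684387207031), 10.304845809936523)), (np.int32(1309), array([198.97, 235.92]), ((199.44482421875, 236.56207275390625), (61.18834686279297, 24.310916900634766), 86.633544921875))]
```

Request:
play_rows(motion=[0.15, -0.053, 0, 0, 0, -0.0015, 1, 0.15, -0.052, 0, 0, 0, -0.0015, 1, 0.15, -0.051, 0, 0, 0, -0.0014, 1, 0.15, -0.049, 0, 0, 0, -0.0015, 1, 0.15, -0.048, 0, 0, 0, -0.0015, 1, 0.15, -0.046, 0, 0, 0, -0.0015, 1, 0.15, -0.045, 0, 0, 0, -0.0014, 1, 0.15, -0.044, 0, 0, 0, -0.0015, 1, 0.15, -0.042, 0, 0, 0, -0.0015, 1, 0.15, -0.041, 0, 0, 0, -0.0015, 1])

```text
t: 5.8
eef_pos: [0.5153, -0.0595, 0.2911]
tcp_rot: [2.159, 2.282, 0.0]
contact_force: [-0.2, -0.9, -1.5]
width: 0.08
```

Request:
play_rows(motion=[0.15, -0.039, 0, 0, 0, -0.0015, 1, 0.15, -0.038, 0, 0, 0, -0.0014, 1, 0.15, -0.037, 0, 0, 0, -0.0015, 1, 0.15, -0.035, 0, 0, 0, -0.0015, 1, 0.15, -0.034, 0, 0, 0, -0.0015, 1, 0.15, -0.032, 0, 0, 0, -0.0014, 1, 0.15, -0.031, 0, 0, 0, -0.0015, 1, 0.15, -0.029, 0, 0, 0, -0.0015, 1, 0.1, -0.028, 0, 0, 0, -0.0015, 1, 0.1, -0.027, 0, 0, 0, -0.0015, 1])

```text
t: 6.63
eef_pos: [0.481, 0.0424, 0.2911]
tcp_rot: [2.05, 2.38, -0.0]
contact_force: [-0.3, -0.5, -1.4]
width: 0.076
```

Run:
```python
from h import *
st=ctrl.get_state();print(st['eef_pos'],R.from_rotvec(st['tcp_rot']).as_matrix().round(3))
w=cam('wrist','w4.png')
print([b[:3] for b in blobs(mask(w['pixels'],'blue'),100)])
yaw=np.radians(8.4);O=np.array([.467,.153,.075]);Y=np.array([-np.sin(yaw),np.cos(yaw),0]);X=np.array([np.cos(yaw),np.sin(yaw),0])
for n,p in (('O',O),('L',O+.047*Y),('Rr',O-.047*Y),('st+',O-.019*X+.05*Y+[0,0,.055]),('st-',O-.019*X-.05*Y+[0,0,.055])): print(n,proj(w,p).round(1))
```

```text
[0.48102897 0.04240102 0.29106173] [[-0.148  0.989  0.   ]
 [ 0.989  0.148 -0.   ]
 [-0.     0.    -1.   ]]
[(np.int32(1437), array([252.99,  49.78]), ((253.5, 50.99999237060547), (14.999998092651367, 95.99998474121094), 0.0)), (np.int32(1133), array([307.62, 262.27]), ((299.0404968261719, 264.7567443847656), (49.31969451904297, 41.59294128417969), 9.462322235107422))]
O [258.5  53.3]
L [258.7   2.1]
Rr [258.3  99.9]
st+ [236.4 -18.4]
st- [238.3 106.4]
```

View pics/w4.png

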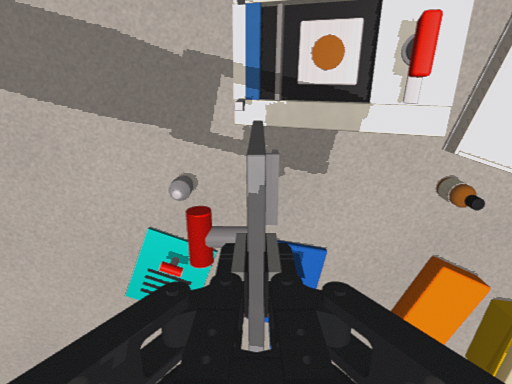

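Wrist view: the blue ledge spans u 245–261, v 4–100, with the ridge at u≈280 and the stop at (240,103). I'll fit the ledge's inner edge.

Run:
```python
from h import *
w=cam('wrist');m=mask(w['pixels'],'blue');g=w['pixels']
pts=[]
for v in range(8,96,8):
    u=np.where(m[v,235:275])[0]+235;print(v,u.min(),u.max(),end='; ');pts.append((u.max()+.5,v))
P=np.array([onz(w,u,v,.075) for u,v in pts]);k=np.polyfit(P[:,1],P[:,0],1);print('\nyaw',np.degrees(np.arctan(-k[0])),'x at y=.153',np.polyval(k,.153))
print('col253',g[90:110,253].tolist())
print([onz(w,253,v,.072).round(4) for v in(0,100,101)])
print(g[50,255:290].mean(1).astype(int))
for b in blobs(mask(g,'red'),300): print(b[:3])
```

```text
8 247 261; 16 247 261; 24 247 261; 32 247 261; 40 247 261; 48 247 261; 56 247 261; 64 247 260; 72 247 260; 80 247 260; 88 247 260; 
yaw 7.862740927986796 x at y=.153 0.4690616576321101
col253 [[165, 104, 49], [167, 106, 53], [165, 103, 50], [166, 104, 52], [166, 104, 52], [165, 104, 51], [165, 103, 50], [149, 95, 44], [152, 96, 47], [152, 91, 42], [148, 93, 55], [155, 154, 153], [226, 235, 237], [231, 228, 229], [229, 225, 225], [229, 225, 225], [226, 224, 224], [227, 223, 224], [225, 223, 223], [225, 223, 223]]
[array([0.4532, 0.2025, 0.072 ]), array([0.4674, 0.1067, 0.072 ]), array([0.4675, 0.1057, 0.072 ])]
[108 107 107 107  99  77  44  36  37  40  40  41  40  41  38  42  43  41
  40  40  39  66 129 145 145 145 114  83  61  42  42  43  41  42  44]
(np.int32(1312), array([426.49,  44.37]), ((426.3077087402344, 44.46153259277344), (20.003843307495117, 69.03286743164062), 11.309932708740234))
(np.int32(1312), array([198.92, 235.79]), ((199.50196838378906, 236.53114318847656), (61.2554817199707, 24.265153884887695), 86.42366790771484))
```

Run:
```python
from h import *
plan([((.467,.1527,.291),tool(98),1,10),((.467,.1527,.206),tool(98),1,10)])
```

```text
CALL 0.148, 0.004, 0, 0, 0, 0.0001, 1, 0.148, 0.003, 0, 0, 0, 0.0002, 1, 0.148, 0.003, 0, 0, 0, 0.0001, 1, 0.148, 0.003, 0, 0, 0, 0.0002, 1, 0.148, 0.003, 0.001, 0, 0, 0.0001, 1, 0.148, 0.003, 0, 0, 0, 0.0002, 1, 0.148, 0.003, 0, 0, 0, 0.0001, 1, 0.148, 0.002, 0, 0, 0, 0.0002, 1, 0.148, 0.003, 0, 0, 0, 0.0001, 1, 0.148, 0.002, 0, 0, 0, 0.0002, 1  rows 10
CALL 0, 0, 0.113, 0, 0, 0, 1, 0, 0, 0.114, 0, 0, 0, 1, 0, 0, 0.113, 0, 0, 0, 1, 0, 0, 0.113, 0, 0, 0, 1, 0, 0, 0.114, 0, 0, 0, 1, 0, 0, 0.113, 0, 0, 0, 1, 0, 0, 0.113, 0, 0, 0, 1, 0, 0, 0.114, 0, 0, 0, 1, 0, 0, 0.113, 0, 0, 0, 1, 0, 0, 0.113, 0, 0, 0, 1  rows 10
```

Request:
play_rows(motion=[0.15, 0.003, 0, 0, 0, 0.0001, 1, 0.15, 0.003, 0, 0, 0, 0.0002, 1, 0.15, 0.003, 0, 0, 0, 0.0001, 1, 0.15, 0.003, 0, 0, 0, 0.0002, 1, 0.15, 0.003, 0, 0, 0, 0.0001, 1, 0.15, 0.003, 0, 0, 0, 0.0002, 1, 0.15, 0.003, 0, 0, 0, 0.0001, 1, 0.15, 0.003, 0, 0, 0, 0.0002, 1, 0.15, 0.003, 0, 0, 0, 0.0001, 1, 0.13, 0.003, 0, 0, 0, 0.0002, 1])

```text
t: 7.57
eef_pos: [0.4675, 0.153, 0.291]
tcp_rot: [-2.063, -2.369, -0.0]
contact_force: [-0.2, -0.1, -2.0]
width: 0.076
```

Request:
play_rows(motion=[0, 0, 0.14, 0, 0, 0, 1, 0, 0, 0.14, 0, 0, 0, 1, 0, 0, 0.14, 0, 0, 0, 1, 0, 0, 0.14, 0, 0, 0, 1, 0, 0, 0.14, 0, 0, 0, 1, 0, 0, 0.14, 0, 0, 0, 1, 0, 0, 0.14, 0, 0, 0, 1, 0, 0, 0.14, 0, 0, 0, 1, 0, 0, 0, 0, 0, 0, 1, 0, 0, 0, 0, 0, 0, 1])

```text
t: 8.4
eef_pos: [0.4672, 0.1515, 0.2061]
tcp_rot: [-2.063, -2.368, 0.002]
contact_force: [-0.4, -0.0, -1.4]
width: 0.082
```

Run:
```python
from h import *
st=ctrl.get_state();print(st['eef_pos'],R.from_rotvec(st['tcp_rot']).as_matrix().round(3))
w=cam('wrist','w5.png')
m=mask(w['pixels'],'blue');print([b[:3] for b in blobs(m,60)])
for v in range(0,200,8):
    u=np.where(m[v,215:300])[0]+215
    if len(u): print(v,u.min(),u.max(),onz(w,u.max()+.5,v,.075).round(4))
```

```text
[0.46718718 0.15152318 0.20610386] [[-0.137  0.991 -0.002]
 [ 0.991  0.137 -0.   ]
 [-0.    -0.002 -1.   ]]
[(np.int32(683), array([381.86,  88.98]), ((376.00140380859375, 88.84236145019531), (268.0251770019531, 2.729619026184082), 0.5161641836166382)), (np.int32(573), array([244.43, 165.85]), ((246.0, 173.0), (98.0, 10.0), 90.0)), (np.int32(82), array([267.4 , 344.59]), ((267.5, 344.5), (11.0, 7.0), 90.0))]
88 242 299 [0.4913 0.2339 0.075 ]
128 241 251 [0.4566 0.1963 0.075 ]
136 241 249 [0.4558 0.1893 0.075 ]
144 241 248 [0.4559 0.1823 0.075 ]
152 242 247 [0.4559 0.1752 0.075 ]
160 242 245 [0.4551 0.1678 0.075 ]
168 242 245 [0.456  0.1606 0.075 ]
176 242 245 [0.457  0.1532 0.075 ]
184 242 246 [0.4588 0.1458 0.075 ]
192 242 246 [0.4598 0.1382 0.075 ]
```

View pics/w5.png

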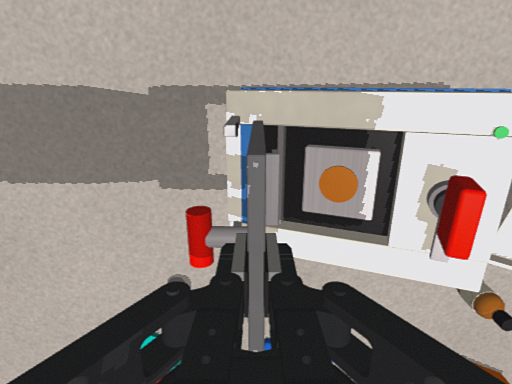

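Aligned over the ledge: panel edge at (257,125), stop at (233,127), ridge at (282,180). Now lowering in.

Request:
play_rows(motion=[0, 0, 0.05, 0, 0, 0, 1, 0, 0, 0.05, 0, 0, 0, 1, 0, 0, 0.05, 0, 0, 0, 1, 0, 0, 0.05, 0, 0, 0, 1, 0, 0, 0.04, 0, 0, 0, 1, 0, 0, 0.03, 0, 0, 0, 1, 0, 0, 0.02, 0, 0, 0, 1, 0, 0, 0.02, 0, 0, 0, 1, 0, 0, 0, 0, 0, 0, 1, 0, 0, 0, 0, 0, 0, 1])

```text
t: 9.28
eef_pos: [0.4677, 0.1517, 0.1838]
tcp_rot: [-2.063, -2.369, 0.0]
contact_force: [0.1, -0.4, -1.0]
width: 0.079
```

Request:
play_rows(motion=[0, 0, 0.013, 0, 0, 0, 1, 0, 0, 0.013, 0, 0, 0, 1, 0, 0, 0.013, 0, 0, 0, 1, 0, 0, 0, 0, 0, 0, 1, 0, 0, 0, 0, 0, 0, 1, 0, 0, 0, 0, 0, 0, 1, 0, 0, 0, 0, 0, 0, 1, 0, 0, 0, 0, 0, 0, 1, 0, 0, 0, 0, 0, 0, 1, 0, 0, 0, 0, 0, 0, 1])

```text
t: 10.12
eef_pos: [0.4685, 0.1518, 0.1827]
tcp_rot: [2.062, 2.368, 0.002]
contact_force: [-2.3, -0.9, 6.5]
width: 0.081
```

Contact is at about the seated height. The tongue is roughly 5 mm below the ridge top, so it's in the pocket. I'll tilt it out toward the stops about its lower edge before letting go.

```bash
cat >> h.py <<'E'
def tiltplan(pivot_tool,deg,n,cl):
    st=ctrl.get_state();p=np.array(st['eef_pos']);Q=R.from_rotvec(st['tcp_rot']).as_matrix()
    P=p+Q@np.array(pivot_tool);w=[]
    for i in range(1,n+1):
        M=Q@R.from_rotvec([np.radians(deg*i/n),0,0]).as_matrix();w.append((P-M@np.array(pivot_tool),M,cl,1))
    return plan(w)
E
python3 - <<'E'
from h import *
print(tiltplan([0,.002,.1064],-8,10,1))
E
```

```text
CALL 0, -0.02, 0.001, -0.0022, 0, 0, 1, 0, -0.02, 0, -0.0022, 0, 0, 1, 0, -0.019, 0.001, -0.0023, 0, 0, 1, 0, -0.02, 0, -0.0022, 0, 0, 1, 0, -0.02, 0.001, -0.0022, 0, 0, 1, 0, -0.02, 0, -0.0022, 0, 0, 1, 0, -0.02, 0.001, -0.0023, 0, 0, 1, 0, -0.019, 0, -0.0022, 0, 0, 1, 0, -0.02, 0.001, -0.0022, 0, 0, 1, 0, -0.02, 0, -0.0022, 0, 0, 1  rows 10
(array([0.45381584, 0.14980283, 0.18134522]), array([[-1.37331649e-01,  9.80644802e-01,  1.39555689e-01],
       [ 9.90525122e-01,  1.35965218e-01,  1.93246463e-02],
       [-2.41057734e-05,  1.40887301e-01, -9.90025640e-01]]))
```

Request:
play_rows(motion=[0, -0.02, 0, -0.0022, 0, 0, 1, 0, -0.02, 0, -0.0022, 0, 0, 1, 0, -0.02, 0, -0.0022, 0, 0, 1, 0, -0.02, 0, -0.0022, 0, 0, 1, 0, -0.02, 0, -0.0022, 0, 0, 1, 0, -0.02, 0, -0.0022, 0, 0, 1, 0, -0.02, 0, -0.0022, 0, 0, 1, 0, 0, 0, 0, 0, 0, 1, 0, 0, 0, 0, 0, 0, 1, 0, 0, 0, 0, 0, 0, 1])

```text
t: 10.95
eef_pos: [0.4576, 0.1503, 0.1815]
tcp_rot: [2.02, 2.319, 0.114]
contact_force: [-3.0, -0.9, 5.9]
width: 0.078
```

Request:
play_rows(motion=[0, -0.02, 0, -0.0022, 0, 0, 1, 0, -0.02, 0, -0.0022, 0, 0, 1, 0, -0.02, 0, -0.0022, 0, 0, 1, 0, 0, 0, 0, 0, 0, 1, 0, 0, 0, 0, 0, 0, 1, 0, 0, 0, 0, 0, 0, 1, 0, 0, 0, 0, 0, 0, 1, 0, 0, 0, 0, 0, 0, 1, 0, 0, 0, 0, 0, 0, 1, 0, 0, 0, 0, 0, 0, 1])

```text
t: 11.78
eef_pos: [0.4531, 0.1497, 0.1808]
tcp_rot: [2.001, 2.297, 0.159]
contact_force: [-3.8, -0.2, 7.0]
width: 0.083
```

Run:
```python
from h import *
st=ctrl.get_state();print(st['contact_force'],st['wrist_torque'])
w=cam('wrist','w6.png');cv2.imwrite('pics/w6c.png',cv2.resize(w['pixels'][90:290,170:370],(800,600)[:1]+(600,)))
```

```text
[-3.81370944 -0.17747262  6.9802491 ] [-0.11297941  0.6942247  -0.02833049]
```

View pics/w6c.png

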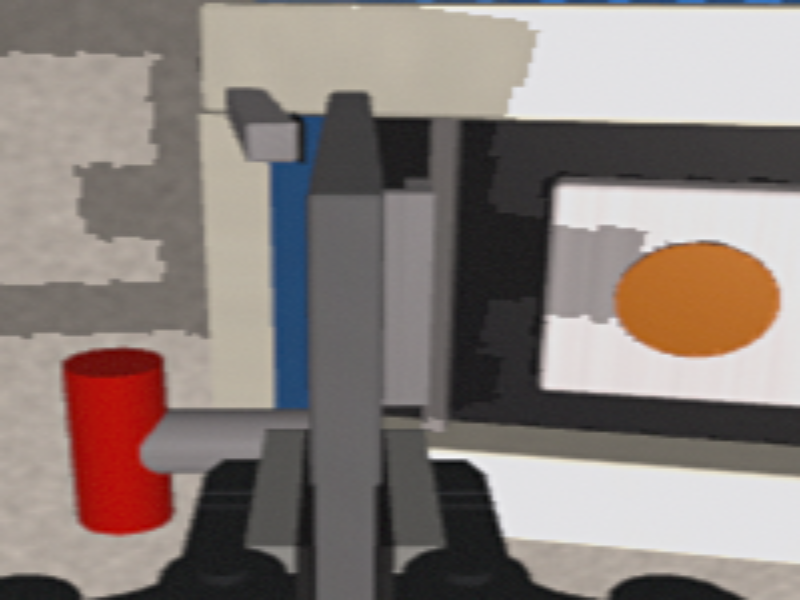

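The lip sits close to the ridge and the stop still has a few mm of gap, so I'll shift 2.5 mm toward the ledge and tilt a little more.

Request:
play_rows(motion=[0, -0.017, -0.002, 0, 0, 0, 1, 0, -0.017, -0.002, 0, 0, 0, 1, 0, 0, 0, 0, 0, 0, 1, 0, -0.02, 0, -0.0022, 0, 0, 1, 0, -0.02, 0, -0.0022, 0, 0, 1, 0, 0, 0, 0, 0, 0, 1, 0, 0, 0, 0, 0, 0, 1, 0, 0, 0, 0, 0, 0, 1, 0, 0, 0, 0, 0, 0, 1, 0, 0, 0, 0, 0, 0, 1])

```text
t: 12.67
eef_pos: [0.4478, 0.1489, 0.1796]
tcp_rot: [1.988, 2.282, 0.19]
contact_force: [1.2, -0.1, 1.7]
width: 0.079
```

Request:
play_rows(motion=[0, 0, 0, 0, 0, 0, 0.8, 0, 0, 0, 0, 0, 0, 0.8, 0, 0, 0, 0, 0, 0, 0.75, 0, 0, 0, 0, 0, 0, 0.75, 0, 0, 0, 0, 0, 0, 0.7, 0, 0, 0, 0, 0, 0, 0.7, 0, 0, 0, 0, 0, 0, 0.7, 0, 0, 0, 0, 0, 0, 0.7, 0, 0, 0, 0, 0, 0, 0.7, 0, 0, 0, 0, 0, 0, 0.7])

```text
t: 13.5
eef_pos: [0.4474, 0.1489, 0.1794]
tcp_rot: [1.988, 2.282, 0.19]
contact_force: [-0.5, -0.8, -0.2]
width: 0.303
```

Run:
```python
from h import *
w=cam('wrist','w7.png');w=w['pixels'];a=w[90:330,150:390]
st=ctrl.get_state();print(st['contact_force'],R.from_rotvec(st['tcp_rot']).as_matrix().round(3))
b=cam('scene','s7.png')['pixels'][130:260,240:350]
v=np.zeros((480,800,3),np.uint8);v[:400,:400]=cv2.resize(a,(400,400));v[:460,410:799]=cv2.resize(b,(389,460),interpolation=cv2.INTER_CUBIC);cv2.imwrite('pics/v7.png',v)
```

```text
[-0.22525264  0.35891504  0.4244941 ] [[-0.137  0.977  0.164]
 [ 0.991  0.135  0.023]
 [ 0.     0.165 -0.986]]
```

View pics/v7.png

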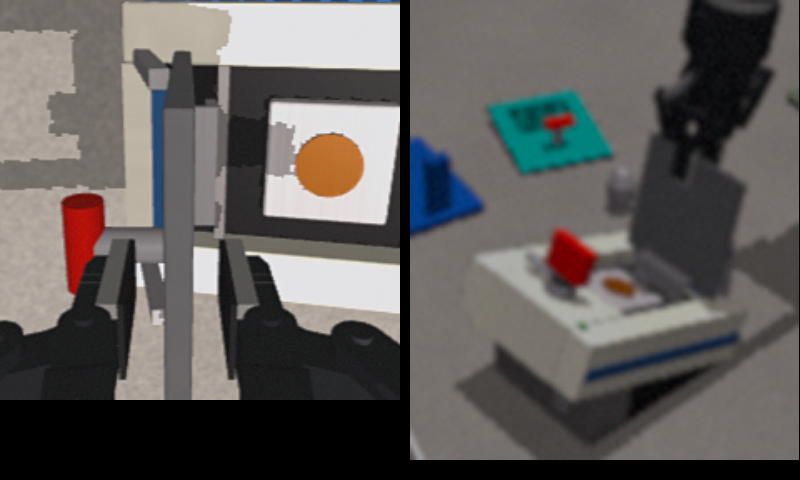

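Cover stands free between the open pads and leans on both stops. The fingers are clear of it and the contact force is about 0. Withdrawing.

Request:
play_rows(motion=[0, 0, -0.05, 0, 0, 0, 0.7, 0, 0, -0.1, 0, 0, 0, 0.7, 0, 0, -0.14, 0, 0, 0, 0.7, 0, 0, -0.14, 0, 0, 0, 0.7, 0, 0, -0.14, 0, 0, 0, 0.7, 0, 0, -0.14, 0, 0, 0, 0.7, 0, 0, -0.14, 0, 0, 0, 0.7, 0, 0, -0.14, 0, 0, 0, 0.7, 0, 0, -0.14, 0, 0, 0, 0.7, 0, 0, -0.14, 0, 0, 0, 0.7])

```text
t: 14.43
eef_pos: [0.4317, 0.1467, 0.2746]
tcp_rot: [1.988, 2.282, 0.19]
contact_force: [0.5, 0.0, -0.2]
width: 0.299
```

```bash
cat >> h.py <<'E'
ya=np.radians(8.0);BO=np.array([.469,.153,.075]);t20=np.radians(20)
XL=np.array([np.cos(ya),np.sin(ya),0]);BY=np.array([-np.sin(ya),np.cos(ya),0]);UZ=np.array([0,0,1.])
BX=np.cos(t20)*XL+np.sin(t20)*UZ;BZ=-np.sin(t20)*XL+np.cos(t20)*UZ
def bay(x,y,z): return BO+BX*x+BY*y+BZ*z
def inbay(p): d=np.array(p)-BO;return np.array([d@BX,d@BY,d@BZ])
def btool(xdir):
    z=-BZ;x=np.array(xdir,float);x-=z*(x@z);x/=np.linalg.norm(x);return np.c_[x,np.cross(z,x),z]
E
python3 - <<'E'
from h import *
w=cam('wrist');t=cam('top');s=cam('scene')
for n,c in(('w',w),('t',t),('s',s)): print(n,[b[:3] for b in blobs(mask(c['pixels'],'red'),6,None if n=='w' else (160,130,345,260))])
for f in(6,8,10,12):
    a=np.radians(f);H=BO+XL*(-.036*np.cos(a)-.085*np.sin(a)+.002)+UZ*(.085*np.cos(a)-.036*np.sin(a))
    print(f,H.round(4),[proj(c,H).round(1) for c in(w,t,s)])
E
```

```text
w [(np.int32(853), array([415.17, 175.75]), ((415.61090087890625, 175.3007049560547), (20.73855209350586, 54.14583969116211), 3.7313973903656006)), (np.int32(543), array([219.22, 183.15]), ((219.5, 183.5), (39.0, 15.0), 90.0)), (np.int32(38), array([168.66, 349.29]), ((168.2307586669922, 348.3461608886719), (5.295135974884033, 9.21745777130127), 11.309932708740234))]
t [(np.int32(51), array([194.31, 193.1 ]), ((194.0, 193.0), (4.0, 12.0), 90.0))]
s [(np.int32(36), array([225.5 , 132.61]), ((225.60000610351562, 132.20001220703125), (4.400000095367432, 8.800000190734863), 36.869895935058594)), (np.int32(21), array([208.43, 157.95]), ((208.4230499267578, 157.88461303710938), (3.0508511066436768, 6.37905216217041), 56.3099365234375)), (np.int32(21), array([281.38, 163.95]), ((281.5, 164.0), (2.0, 7.0), 90.0)), (np.int32(136), array([284.97, 202.47]), ((284.6585693359375, 202.4268341064453), (14.992681503295898, 10.463642120361328), 38.65980911254883))]
6 [0.4267 0.1471 0.1558] [array([227.6, 183.2]), array([201.9, 249.4]), array([324.9, 181.2])]
8 [0.424  0.1467 0.1542] [array([224.2, 182.8]), array([202.1, 250.4]), array([325.4, 181.2])]
10 [0.4213 0.1463 0.1525] [array([220.9, 182.3]), array([202.3, 251.3]), array([325.9, 181.4])]
12 [0.4186 0.1459 0.1507] [array([217.7, 181.9]), array([202.5, 252.3]), array([326.4, 181.5])]
```

Run:
```python
from h import *
H=np.array([.4207,.1462,.152]);Q=btool(-XL);print(Q.round(3))
print(plan([(H-.08*Q[:,2],Q,.3,20)]))
```

```text
[[-0.931 -0.139  0.339]
 [-0.131  0.99   0.048]
 [-0.342  0.    -0.94 ]]
CALL 0.001, -0.031, 0.027, -0.0011, -0.0011, -0.0125, 0.3, 0.003, -0.031, 0.026, -0.0012, -0.0012, -0.0125, 0.3, 0.006, -0.031, 0.027, -0.0011, -0.0011, -0.0124, 0.3, 0.008, -0.03, 0.026, -0.0011, -0.0011, -0.0125, 0.3, 0.011, -0.03, 0.026, -0.0012, -0.0011, -0.0125, 0.3, 0.014, -0.029, 0.025, -0.0011, -0.0012, -0.0125, 0.3, 0.016, -0.029, 0.025, -0.0011, -0.0011, -0.0124, 0.3, 0.018, -0.027, 0.025, -0.0012, -0.0011, -0.0125, 0.3, 0.021, -0.025, 0.025, -0.0011, -0.0011, -0.0125, 0.3, 0.022, -0.024, 0.024, -0.0011, -0.0012, -0.0125, 0.3  rows 10
CALL 0.025, -0.023, 0.024, -0.0012, -0.0011, -0.0125, 0.3, 0.027, -0.02, 0.024, -0.0011, -0.0011, -0.0124, 0.3, 0.028, -0.019, 0.023, -0.0011, -0.0011, -0.0125, 0.3, 0.03, -0.017, 0.023, -0.0012, -0.0012, -0.0125, 0.3, 0.031, -0.014, 0.022, -0.0011, -0.0011, -0.0125, 0.3, 0.032, -0.012, 0.023, -0.0011, -0.0011, -0.0124, 0.3, 0.033, -0.01, 0.022, -0.0012, -0.0011, -0.0125, 0.3, 0.034, -0.007, 0.021, -0.0011, -0.0012, -0.0125, 0.3, 0.035, -0.004, 0.022, -0.0011, -0.0011, -0.0125, 0.3, 0.035, -0.002, 0.021, -0.0012, -0.0011, -0.0124, 0.3  rows 10
(array([0.39362457, 0.14239592, 0.22716261]), array([[-9.30614106e-01, -1.38980349e-01,  3.38588020e-01],
       [-1.30475457e-01,  9.90295068e-01,  4.78730869e-02],
       [-3.41955465e-01,  3.73943264e-04, -9.39716085e-01]]))
```

Request:
play_rows(motion=[0.001, -0.031, 0.026, -0.0011, -0.0011, -0.0125, 0.3, 0.003, -0.031, 0.026, -0.0012, -0.0012, -0.0125, 0.3, 0.006, -0.031, 0.026, -0.0011, -0.0011, -0.0125, 0.3, 0.008, -0.03, 0.026, -0.0011, -0.0011, -0.0125, 0.3, 0.011, -0.03, 0.026, -0.0012, -0.0011, -0.0125, 0.3, 0.014, -0.029, 0.025, -0.0011, -0.0012, -0.0125, 0.3, 0.016, -0.029, 0.025, -0.0011, -0.0011, -0.0125, 0.3, 0.018, -0.027, 0.025, -0.0012, -0.0011, -0.0125, 0.3, 0.021, -0.025, 0.025, -0.0011, -0.0011, -0.0125, 0.3, 0.022, -0.024, 0.024, -0.0011, -0.0012, -0.0125, 0.3])

```text
t: 15.42
eef_pos: [0.4116, 0.1444, 0.2486]
tcp_rot: [0.919, 2.745, 0.115]
contact_force: [-0.1, -0.7, -0.3]
width: 0.701
```

Request:
play_rows(motion=[0.025, -0.023, 0.024, -0.0012, -0.0011, -0.0125, 0.3, 0.027, -0.02, 0.024, -0.0011, -0.0011, -0.0125, 0.3, 0.028, -0.019, 0.023, -0.0011, -0.0011, -0.0125, 0.3, 0.03, -0.017, 0.023, -0.0012, -0.0012, -0.0125, 0.3, 0.031, -0.014, 0.022, -0.0011, -0.0011, -0.0125, 0.3, 0.032, -0.012, 0.023, -0.0011, -0.0011, -0.0125, 0.3, 0.033, -0.01, 0.022, -0.0012, -0.0011, -0.0125, 0.3, 0.034, -0.007, 0.021, -0.0011, -0.0012, -0.0125, 0.3, 0.035, -0.004, 0.022, -0.0011, -0.0011, -0.0125, 0.3, 0.035, -0.002, 0.021, -0.0012, -0.0011, -0.0125, 0.3])

```text
t: 16.25
eef_pos: [0.3921, 0.1422, 0.2249]
tcp_rot: [-0.205, 2.79, 0.034]
contact_force: [1.0, -0.3, -0.9]
width: 0.703
```

Run:
```python
from h import *
st=ctrl.get_state();Q=R.from_rotvec(st['tcp_rot']).as_matrix();print(st['t'],st['eef_pos'],Q.round(3),st['joint_pos'].round(2),st['width'])
w=cam('wrist','w8.png')
print([b[:3] for b in blobs(mask(w['pixels'],'red'),100)])
H=np.array([.4207,.1462,.152]);u=proj(w,H);print('pred',u)
for b in blobs(mask(w['pixels'],'red'),100):
    if abs(b[1]-u).max()<40:
        o,d=ray(w,*b[1]);d/=np.linalg.norm(d)
        # surface seen ~6mm nearer than the axis
        k=(H-o)@d;print('H refined on ray',(o+d*k).round(4))
for f in(8,10,12):
    a=np.radians(f);H=BO+XL*(-.036*np.cos(a)-.085*np.sin(a)+.002)+UZ*(.085*np.cos(a)-.036*np.sin(a))
    print(f,H.round(4),proj(w,H).round(1))
```

```text
16.25 [0.39206921 0.1421519  0.22487701] [[-0.931 -0.146  0.334]
 [-0.138  0.989  0.048]
 [-0.338 -0.001 -0.941]] [ 0.14 -0.38  2.15  0.    1.03 -1.58] 0.7026315145516133
[(np.int32(847), array([254.19, 203.92]), ((254.5, 204.0), (18.0, 45.0), 90.0)), (np.int32(1271), array([254.34, 331.16]), ((254.5, 330.5), (31.0, 43.0), 90.0))]
pred [255.01470032 203.33828654]
H refined on ray [0.4211 0.1456 0.1523]
8 [0.424  0.1467 0.1542] [255.  208.6]
10 [0.4213 0.1463 0.1525] [255.  204.3]
12 [0.4186 0.1459 0.1507] [255.1 200. ]
```

Run:
```python
from h import *
H=np.array([.421,.1457,.152]);Q=btool(-XL)
print(plan([(H+.012*Q[:,2],Q,.3,10)]))
```

```text
CALL -0.006, -0.001, 0.12, 0, -0.0001, 0.0001, 0.3, -0.005, 0, 0.12, 0, -0.0001, 0.0002, 0.3, -0.005, -0.001, 0.12, 0, -0.0001, 0.0001, 0.3, -0.006, -0.001, 0.12, 0.0001, -0.0001, 0.0002, 0.3, -0.005, -0.001, 0.12, 0, -0.0001, 0.0001, 0.3, -0.005, 0, 0.12, 0, -0.0001, 0.0002, 0.3, -0.005, -0.001, 0.119, 0, -0.0001, 0.0001, 0.3, -0.005, 0, 0.12, 0, -0.0001, 0.0001, 0.3, -0.005, -0.001, 0.12, 0, -0.0001, 0.0002, 0.3, -0.005, -0.001, 0.12, 0.0001, -0.0001, 0.0001, 0.3  rows 10
(array([0.42506479, 0.14625004, 0.14074858]), array([[-9.30452402e-01, -1.39288133e-01,  3.38905805e-01],
       [-1.30979220e-01,  9.90251851e-01,  4.73889845e-02],
       [-3.42202823e-01, -2.96423440e-04, -9.39626064e-01]]))
```

Request:
play_rows(motion=[-0.005, -0.001, 0.12, 0, -0.0001, 0.0001, 0.3, -0.005, 0, 0.12, 0, -0.0001, 0.0002, 0.3, -0.005, -0.001, 0.12, 0, -0.0001, 0.0001, 0.3, -0.005, -0.001, 0.12, 0, -0.0001, 0.0002, 0.3, -0.005, -0.001, 0.12, 0, -0.0001, 0.0001, 0.3, -0.005, 0, 0.12, 0, -0.0001, 0.0002, 0.3, -0.005, -0.001, 0.12, 0, -0.0001, 0.0001, 0.3, -0.005, 0, 0.12, 0, -0.0001, 0.0001, 0.3, -0.005, -0.001, 0.12, 0, -0.0001, 0.0002, 0.3, -0.005, -0.001, 0.12, 0, -0.0001, 0.0001, 0.3])

```text
t: 17.13
eef_pos: [0.4266, 0.1465, 0.1417]
tcp_rot: [-0.184, 2.785, 0.037]
contact_force: [-0.5, -0.1, -0.2]
width: 0.7
```

Request:
play_rows(motion=[0, 0, 0, 0, 0, 0, 0.5, 0, 0, 0, 0, 0, 0, 0.5, 0, 0, 0, 0, 0, 0, 0.55, 0, 0, 0, 0, 0, 0, 0.6, 0, 0, 0, 0, 0, 0, 1, 0, 0, 0, 0, 0, 0, 1, 0, 0, 0, 0, 0, 0, 1, 0, 0, 0, 0, 0, 0, 1, 0, 0, 0, 0, 0, 0, 1, 0, 0, 0, 0, 0, 0, 1])

```text
t: 17.97
eef_pos: [0.4271, 0.1468, 0.1434]
tcp_rot: [-0.186, 2.783, 0.038]
contact_force: [-4.0, 1.7, 6.0]
width: 0.36
```

Gripped the handle (opening ≈ 31 mm). Planning the swing as an arc about the bay origin.

```bash
cat >> h.py <<'E'
def hnd(C,th):
    a=np.radians(th);return C+XL*(-.036*np.cos(a)+.085*np.sin(a))+UZ*(.085*np.cos(a)+.036*np.sin(a))
E
python3 - <<'E'
from h import *
st=ctrl.get_state();p=st['eef_pos'];Q=R.from_rotvec(st['tcp_rot']).as_matrix();H0=np.array([.421,.1457,.152])
print('tcp rel H in bay',(inbay(p)-inbay(H0)).round(4), 'H-bay',inbay(H0).round(4))
C0=H0-(hnd(BO,-10.3)-BO);print('C0 bay-level',(C0-BO)@XL,(C0-BO)@BY,(C0-BO)[2])
Qb=btool(-XL);w=[];N=40
for i in range(1,N+1):
    f=i/N;g=min(1,i/20);C=C0*(1-g)+(BO+BY*((C0-BO)@BY))*g
    w.append((p+hnd(C,-10.3+80.3*f)-H0,Q,1,1))
e=plan(w);print(inbay(e[0]))
E
```

```text
tcp rel H in bay [ 0.0029  0.0002 -0.0102] H-bay [-0.0193 -0.0005  0.089 ]
C0 bay-level 0.002069218713893377 -0.0005486480557303329 -0.0001933484801624752
CALL -0.041, 0, -0.01, 0, 0, 0, 1, -0.041, 0.001, -0.008, 0, 0, 0, 1, -0.042, 0, -0.006, 0, 0, 0, 1, -0.041, 0, -0.005, 0, 0, 0, 1, -0.042, 0, -0.004, 0, 0, 0, 1, -0.042, 0.001, -0.002, 0, 0, 0, 1, -0.042, 0, -0.001, 0, 0, 0, 1, -0.042, 0, 0.001, 0, 0, 0, 1, -0.041, 0, 0.003, 0, 0, 0, 1, -0.042, 0.001, 0.004, 0, 0, 0, 1  rows 10
CALL -0.041, 0, 0.005, 0, 0, 0, 1, -0.042, 0, 0.007, 0, 0, 0, 1, -0.041, 0, 0.009, 0, 0, 0, 1, -0.04, 0.001, 0.01, 0, 0, 0, 1, -0.04, 0, 0.011, 0, 0, 0, 1, -0.04, 0, 0.013, 0, 0, 0, 1, -0.039, 0, 0.014, 0, 0, 0, 1, -0.039, 0, 0.016, 0, 0, 0, 1, -0.038, 0.001, 0.017, 0, 0, 0, 1, -0.038, 0, 0.018, 0, 0, 0, 1  rows 10
CALL -0.038, 0, 0.02, 0, 0, 0, 1, -0.037, 0, 0.022, 0, 0, 0, 1, -0.036, 0, 0.023, 0, 0, 0, 1, -0.036, 0.001, 0.024, 0, 0, 0, 1, -0.035, 0, 0.026, 0, 0, 0, 1, -0.034, 0, 0.026, 0, 0, 0, 1, -0.033, 0, 0.028, 0, 0, 0, 1, -0.032, 0, 0.029, 0, 0, 0, 1, -0.031, 0.001, 0.03, 0, 0, 0, 1, -0.029, 0, 0.031, 0, 0, 0, 1  rows 10
CALL -0.029, 0, 0.032, 0, 0, 0, 1, -0.028, 0, 0.034, 0, 0, 0, 1, -0.026, 0, 0.034, 0, 0, 0, 1, -0.025, 0, 0.035, 0, 0, 0, 1, -0.024, 0, 0.035, 0, 0, 0, 1, -0.023, 0, 0.037, 0, 0, 0, 1, -0.021, 0.001, 0.038, 0, 0, 0, 1, -0.02, 0, 0.038, 0, 0, 0, 1, -0.019, 0, 0.039, 0, 0, 0, 1, -0.017, 0, 0.039, 0, 0, 0, 1  rows 10
[ 0.08782981 -0.00031625  0.02578646]
```

Request:
play_rows(motion=[-0.041, 0, -0.01, 0, 0, 0, 1, -0.041, 0, -0.008, 0, 0, 0, 1, -0.042, 0, -0.006, 0, 0, 0, 1, -0.041, 0, -0.005, 0, 0, 0, 1, -0.042, 0, -0.004, 0, 0, 0, 1, -0.042, 0.001, -0.002, 0, 0, 0, 1, -0.042, 0, -0.001, 0, 0, 0, 1, -0.042, 0, 0.001, 0, 0, 0, 1, -0.041, 0, 0.003, 0, 0, 0, 1, -0.042, 0.001, 0.004, 0, 0, 0, 1])

```text
t: 18.8
eef_pos: [0.4533, 0.1501, 0.1544]
tcp_rot: [-0.187, 2.789, 0.036]
contact_force: [-5.6, 0.2, 5.0]
width: 0.363
```

Run:
```python
from h import *
st=ctrl.get_state();p=st['eef_pos'];print(inbay(p),st['contact_force'].round(1),st['wrist_torque'].round(2),st['width'])
print('nominal tcp',inbay(hnd(BO,9.8))+[.0029,0,-.0102])
w=cam('wrist');t=cam('top')
# cover light/dark check: handle pixel; handle pred from tcp
H=p-BX*.0029+BZ*.0102
print('pred',proj(w,H),[b[:3] for b in blobs(mask(w['pixels'],'red'),100)])
```

```text
[ 0.0121935  -0.00065739  0.08008109] [-5.6  0.2  5. ] [-0.18  1.19 -0.04] 0.36273317448589004
nominal tcp [1.39032304e-02 5.62358933e-18 8.14511261e-02]
pred [254.55358461 263.0718659 ] [(np.int32(2195), array([255.9 , 263.02]), ((255.5, 263.0), (30.0, 71.0), 90.0))]
```

Request:
play_rows(motion=[-0.041, 0, 0.004, 0, 0, 0, 1, -0.042, 0, 0.006, 0, 0, 0, 1, -0.041, 0, 0.008, 0, 0, 0, 1, -0.04, 0.001, 0.01, 0, 0, 0, 1, -0.04, 0, 0.011, 0, 0, 0, 1, -0.04, 0, 0.013, 0, 0, 0, 1, -0.039, 0, 0.014, 0, 0, 0, 1, -0.039, 0, 0.016, 0, 0, 0, 1, -0.038, 0.001, 0.017, 0, 0, 0, 1, -0.038, 0, 0.018, 0, 0, 0, 1])

```text
t: 19.73
eef_pos: [0.4865, 0.1547, 0.1579]
tcp_rot: [-0.186, 2.783, 0.037]
contact_force: [-3.2, -0.5, 5.0]
width: 0.357
```

Request:
play_rows(motion=[-0.038, 0, 0.02, 0, 0, 0, 1, -0.037, 0, 0.022, 0, 0, 0, 1, -0.036, 0, 0.023, 0, 0, 0, 1, -0.036, 0.001, 0.024, 0, 0, 0, 1, -0.035, 0, 0.026, 0, 0, 0, 1, -0.034, 0, 0.026, 0, 0, 0, 1, -0.033, 0, 0.028, 0, 0, 0, 1, -0.032, 0, 0.029, 0, 0, 0, 1, -0.031, 0.001, 0.03, 0, 0, 0, 1, -0.029, 0, 0.031, 0, 0, 0, 1])

```text
t: 20.57
eef_pos: [0.5184, 0.1592, 0.1496]
tcp_rot: [-0.186, 2.779, 0.037]
contact_force: [-1.8, -0.8, 7.3]
width: 0.354
```

Run:
```python
from h import *
st=ctrl.get_state();p=st['eef_pos'];print(inbay(p).round(4),st['contact_force'].round(1),st['wrist_torque'].round(2))
print('nominal tcp',(inbay(hnd(BO,49.9))+[.0029,0,-.0102]).round(4))
H=p-BX*.0029+BZ*.0102
w=cam('wrist');s=cam('scene','s9.png')
print('pred',proj(w,H),[b[:3] for b in blobs(mask(w['pixels'],'red'),100)])
```

```text
[ 0.0723 -0.0008  0.053 ] [-1.8 -0.8  7.3] [-0.22  0.46  0.  ]
nominal tcp [0.0704 0.     0.0528]
pred [254.59341975 263.31469472] [(np.int32(2363), array([255.72, 264.56]), ((255.5, 265.0), (32.0, 75.0), 90.0)), (np.int32(1553), array([257.13, 337.05]), ((257.5, 338.5), (71.0, 25.0), 0.0))]
```

Request:
play_rows(motion=[-0.027, 0, 0.032, 0, 0, 0, 1, -0.026, 0, 0.034, 0, 0, 0, 1, -0.025, 0, 0.034, 0, 0, 0, 1, -0.024, 0, 0.035, 0, 0, 0, 1, -0.023, 0, 0.035, 0, 0, 0, 1, -0.022, 0, 0.037, 0, 0, 0, 1, -0.02, 0, 0.038, 0, 0, 0, 1, -0.019, 0, 0.038, 0, 0, 0, 1, -0.018, 0, 0.03, 0, 0, 0, 1, -0.016, 0, 0.03, 0, 0, 0, 1])

```text
t: 21.5
eef_pos: [0.5438, 0.1626, 0.132]
tcp_rot: [-0.186, 2.776, 0.037]
contact_force: [0.4, -0.9, 5.8]
width: 0.359
```

Run:
```python
from h import *
st=ctrl.get_state();p=st['eef_pos'];print(inbay(p).round(4),st['contact_force'].round(1),st['wrist_torque'].round(2))
print('nominal tcp',(inbay(hnd(BO,70))+[.0029,0,-.0102]).round(4))
w=cam('wrist','w10.png');s=cam('scene','s10.png');t=cam('top')
# predicted shut cover corners (outer face, bay z=8mm) in top and scene
for n,c in(('t',t),('s',s),('w',w)): print(n,[proj(c,bay(x,y,.008)).round(1).tolist() for x,y in((0,.055),(.12,.055),(.12,-.055),(0,-.055))])
g=s['pixels'].astype(int)
```

```text
[ 0.0903 -0.0009  0.0278] [ 0.4 -0.9  5.8] [-0.3   0.33  0.  ]
nominal tcp [ 0.0879 -0.      0.0258]
t [[185.7, 240.8], [178.5, 203.4], [213.9, 197.6], [220.6, 235.0]]
s [[326.9, 212.4], [302.4, 217.9], [277.6, 200.0], [302.4, 195.9]]
w [[374.1, 63.4], [349.7, 281.7], [163.7, 282.6], [136.7, 65.0]]
```

Request:
play_rows(motion=[0, 0, 0.013, 0, 0, 0, 1, 0, 0, 0.013, 0, 0, 0, 1, 0, 0, 0.013, 0, 0, 0, 1, 0, 0, 0, 0, 0, 0, 1, 0, 0, 0, 0, 0, 0, 1, 0, 0, 0, 0, 0, 0, 1, 0, 0, 0, 0, 0, 0, 1, 0, 0, 0, 0, 0, 0, 1, 0, 0, 0, 0, 0, 0, 1, 0, 0, 0, 0, 0, 0, 1])

```text
t: 22.48
eef_pos: [0.5455, 0.1628, 0.1301]
tcp_rot: [-0.186, 2.774, 0.037]
contact_force: [1.2, -0.8, 7.5]
width: 0.364
```

Run:
```python
from h import *
st=ctrl.get_state();p=st['eef_pos'];print(inbay(p).round(4),st['contact_force'].round(1),st['wrist_torque'].round(2))
w=cam('wrist','w11.png');g=w['pixels'].astype(int)
for x in(.118,.12,.124): print(proj(w,bay(x,-.04,.008)),proj(w,bay(x,.04,.008)))
for u in(190,325): print(u,[(v,int(g[v,u].mean())) for v in range(260,310,2)])
```

```text
[ 0.0913 -0.0009  0.0254] [ 1.2 -0.8  7.5] [-0.09  0.07  0.04]
[187.9198977  280.73160542] [325.62506063 280.05067684]
[188.1904498  283.61830728] [325.38819466 282.94262277]
[188.72561875 289.3283839 ] [324.91966384 288.66301284]
190 [(260, 160), (262, 141), (264, 84), (266, 46), (268, 26), (270, 26), (272, 27), (274, 30), (276, 29), (278, 28), (280, 29), (282, 27), (284, 44), (286, 37), (288, 29), (290, 29), (292, 28), (294, 29), (296, 30), (298, 30), (300, 24), (302, 27), (304, 30), (306, 28), (308, 29)]
325 [(260, 158), (262, 157), (264, 156), (266, 158), (268, 160), (270, 145), (272, 139), (274, 63), (276, 23), (278, 27), (280, 28), (282, 29), (284, 32), (286, 27), (288, 29), (290, 28), (292, 28), (294, 30), (296, 26), (298, 31), (300, 31), (302, 31), (304, 28), (306, 28), (308, 30)]
```

Request:
play_rows(motion=[0, 0, 0.013, 0, 0, 0, 1, 0, 0, 0.013, 0, 0, 0, 1, 0, 0, 0, 0, 0, 0, 1, 0, 0, 0, 0, 0, 0, 1, 0, 0, 0, 0, 0, 0, 1, 0, 0, 0, 0, 0, 0, 1, 0, 0, 0, 0, 0, 0, 1, 0, 0, 0, 0, 0, 0, 1, 0, 0, 0, 0, 0, 0, 1, 0, 0, 0, 0, 0, 0, 1])

```text
t: 23.37
eef_pos: [0.5462, 0.1629, 0.1282]
tcp_rot: [-0.186, 2.774, 0.037]
contact_force: [1.2, -0.4, 5.9]
width: 0.356
```

Run:
```python
from h import *
st=ctrl.get_state();p=st['eef_pos'];print(inbay(p).round(4),st['contact_force'].round(1),st['wrist_torque'].round(2))
w=cam('wrist')['pixels'];b=cam('scene')['pixels'][130:260,240:350]
v=np.zeros((500,800,3),np.uint8);v[:384,:400]=w[:,56:456];v[:460,410:799]=cv2.resize(b,(389,460),interpolation=cv2.INTER_CUBIC);cv2.imwrite('pics/v12.png',v)
```

```text
[ 0.0914 -0.0009  0.0234] [ 1.2 -0.4  5.9] [-0.1   0.08 -0.  ]
```

View pics/v12.png

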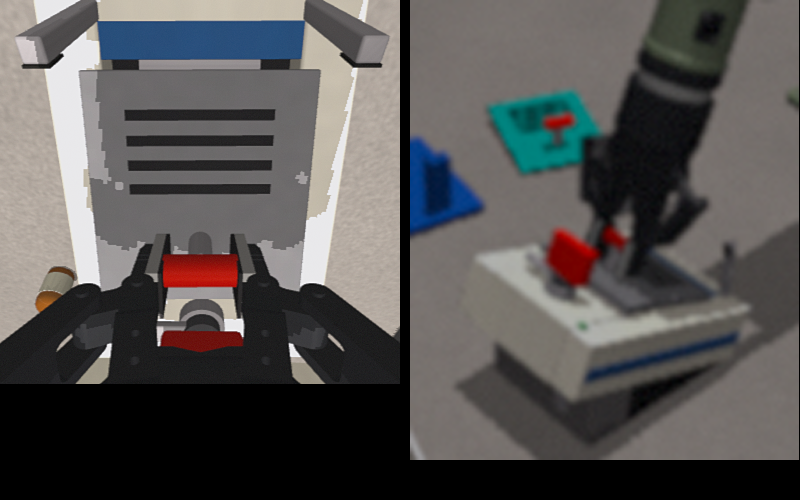

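Wrist view: the cover lies in the bay with its lower edge at v≈70. The ledge ends at v≈59, so there's a small gap. I need to know if it is really flat, so I'll compare its outline with a shut cover's.

Run:
```python
from h import *
from scipy.optimize import least_squares
w=cam('wrist');g=w['pixels'].astype(int);G=g.mean(2)
# lower edge of cover & ledge inner edge in column
for u in (180,256,330): print(u,[(v,int(G[v,u])) for v in range(54,80,2)])
m=mask(w['pixels'],'blue');vv=np.where(m[:100,256])[0];print('ledge v',vv.min(),vv.max(),'pred ledge inner/outer',proj(w,bay(0,0,0)),proj(w,bay(-.016,0,0)))
for v in (75,100,130,160,190,210):
    r=G[v];d=np.abs(np.diff(r));print(v,'L',[(u,int(r[u]),int(r[u+1])) for u in range(120,175) if d[u]>15],'R',[(u,int(r[u]),int(r[u+1])) for u in range(345,395) if d[u]>15])
for z in (.008,):
    for x in (0,.03,.06): print(x,proj(w,bay(x,.055,z)),proj(w,bay(x,-.055,z)))
```

```text
180 [(54, 80), (56, 81), (58, 83), (60, 34), (62, 31), (64, 34), (66, 35), (68, 31), (70, 89), (72, 108), (74, 107), (76, 105), (78, 107)]
256 [(54, 80), (56, 81), (58, 79), (60, 149), (62, 148), (64, 145), (66, 143), (68, 144), (70, 92), (72, 105), (74, 106), (76, 104), (78, 105)]
330 [(54, 80), (56, 78), (58, 81), (60, 35), (62, 36), (64, 32), (66, 35), (68, 34), (70, 99), (72, 106), (74, 105), (76, 105), (78, 106)]
ledge v 21 58 pred ledge inner/outer [255.44047219  62.033593  ] [255.21236572  24.18507103]
75 L [(133, 236, 203), (134, 203, 149), (152, 154, 122), (153, 122, 102)] R [(375, 100, 147), (376, 147, 181)]
100 L [(136, 237, 197), (137, 197, 154), (150, 158, 122), (151, 122, 103)] R [(373, 114, 169), (374, 169, 187)]
130 L [(139, 237, 199), (140, 199, 157), (157, 160, 127), (158, 127, 106)] R [(369, 103, 120), (370, 120, 172), (371, 172, 187)]
160 L [(142, 237, 207), (143, 207, 164), (159, 156, 129), (160, 129, 107)] R [(367, 104, 165), (368, 165, 187), (389, 188, 226)]
190 L [(142, 236, 207), (143, 207, 180), (145, 181, 152), (146, 152, 115)] R [(364, 103, 165), (365, 165, 185), (383, 183, 227), (393, 233, 218), (394, 218, 184)]
210 L [(122, 177, 221), (145, 234, 212), (146, 212, 184), (147, 184, 150), (148, 150, 114)] R [(362, 99, 133), (363, 133, 173), (381, 181, 227), (390, 231, 212), (391, 212, 178)]
0 [378.27350776  60.3738326 ] [132.77230879  61.98896397]
0.03 [370.42745739 127.80805648] [141.40501912 129.20762951]
0.06 [363.56922509 186.75230869] [148.95249045 187.97607319]
```

Run:
```python
from h import *
w=cam('wrist');b=[b for b in blobs(mask(w['pixels'],'red'),800) if 230<b[1][1]<300][0];p=b[3];print(b[1],p.min(0),p.max(0),b[2])
st=ctrl.get_state();print('joint',st['joint_pos'].round(2))
for n,x,z in(('shut',.0888,.036),('raised4.5',.0857,.0426),('grip',.0885,.0336),('raised9',.083,.049)):
    print(n,proj(w,bay(x,0,z)).round(1),'ends',proj(w,bay(x,.016,z))[0].round(1),proj(w,bay(x,-.016,z))[0].round(1))
# knob
t=cam('top')
print('knob top blob',[b[:3] for b in blobs(mask(t['pixels'],'red'),10,(160,165,240,260))])
# knob angle from the earlier unobstructed wrist picture w5 not calibrated here; panel-slope fit
from scipy.optimize import least_squares
obs=[(75,134.5,375.8),(100,137,373.7),(130,140,370.5),(160,143,367.3),(190,145.5,364.6),(210,147.5,362.7)]
def res(q):
    x0,z0,al,y0=q;out=[]
    for v,l,r in obs:
        for u,y in((l,-.055),(r,.055)):
            o,d=ray(w,u,v)
            # intersect ray with panel plane
            n=-np.sin(al)*BX+np.cos(al)*BZ;P=bay(x0,0,z0);k=((P-o)@n)/(d@n);h=inbay(o+d*k);out.append((h[1]-y-y0)*1e3)
    o,d=ray(w,256,69.5);n=-np.sin(al)*BX+np.cos(al)*BZ;P=bay(x0,0,z0);k=((P-o)@n)/(d@n);h=inbay(o+d*k);out.append((h[0]-x0)*1e3)
    out.append(((z0-.008)*1e3)*.2);return out
s=least_squares(res,[0,.008,0,0],x_scale=[.01,.01,.1,.01]);print(s.x,np.degrees(s.x[2]),s.fun.round(2))
```

```text
[255.86 270.46] [219. 254.] [293. 287.] ((255.98097229003906, 270.18865966796875), (32.663238525390625, 74.38350677490234), 89.16968536376953)
joint [ 0.14  0.13  1.93  0.    0.72 -1.57]
shut [256.6 267.1] ends 291.5 221.7
raised4.5 [256.6 269.7] ends 293.4 219.8
grip [256.6 263.5] ends 291.0 222.2
raised9 [256.6 273.3] ends 295.4 217.8
knob top blob [(np.int32(52), array([194.23, 193.08]), ((194.0, 193.0), (4.0, 12.0), 90.0))]
[ 0.00347485  0.00735807  0.07088864 -0.00037659] 4.06161996265875 [ 0.22  0.19  0.18  0.27  0.12  0.05  0.06 -0.18 -0.25 -0.17 -0.29 -0.21
 -0.   -0.13]
```

The outline fit puts the cover about 4° short of shut, with its lower edge about 3.5–5 mm upslope of the ledge. The lip is probably binding on the ridge. I'll lift slightly, draw it down-slope and lower again.

Request:
play_rows(motion=[0.01, 0, -0.03, 0, 0, 0, 1, 0.01, 0, -0.03, 0, 0, 0, 1, 0.015, 0, 0, 0, 0, 0, 1, 0.015, 0, 0, 0, 0, 0, 1, 0.015, 0, 0, 0, 0, 0, 1, 0.01, 0, 0, 0, 0, 0, 1, 0, 0, 0, 0, 0, 0, 1, 0, 0, 0, 0, 0, 0, 1, 0, 0, 0, 0, 0, 0, 1, 0, 0, 0, 0, 0, 0, 1])

```text
t: 24.45
eef_pos: [0.5364, 0.1618, 0.1283]
tcp_rot: [-0.186, 2.781, 0.037]
contact_force: [3.0, -0.3, 4.8]
width: 0.361
```

```bash
cat > fit.py <<'E'
from h import *
from scipy.optimize import least_squares
def fit():
    st=ctrl.get_state();print('tcp bay',inbay(st['eef_pos']).round(4),'F',st['contact_force'].round(1),'t',st['t'])
    w=cam('wrist');G=w['pixels'].astype(int).mean(2)
    m=mask(w['pixels'],'blue');vl=np.where(m[:120,256])[0].max()+.5
    c=G[:,180];v0=next(v for v in range(int(vl)+1,200) if c[v]>70 and c[v+3]>70 and G[v,330]>70)-.3
    obs=[]
    for v in range(int(v0)+6,int(v0)+130,12):
        r=G[v];l=next((u for u in range(155,100,-1) if r[u]>r[u+4]+40 and r[u]>190),None);q=next((u for u in range(350,400) if r[u+1]>138 and r[u+3]>r[u-1]+40),None)
        if l: obs.append((v,l+1.5,-.055))
        if q: obs.append((v,q+.8,.055))
    def hit(u,v,P,n):
        o,d=ray(w,u,v);return inbay(o+d*(((P-o)@n)/(d@n)))
    def res(q):
        x0,al,y0=q;n=-np.sin(al)*BX+np.cos(al)*BZ;P=bay(x0,0,.0078)
        return [(hit(u,v,P,n)[1]-y-y0)*1e3 for v,u,y in obs]+[(hit(256,v0,P,n)[0]-x0)*1e3]
    s=least_squares(res,[0,0,0],x_scale=[.01,.1,.01],loss='soft_l1')
    led=inbay(onz(w,256,vl,.075));print('ledge v',vl,'edge v',v0,'n',len(obs),'x0 mm',s.x[0]*1e3,'ledge x mm',hit(256,vl,bay(0,0,0),BZ)[0]*1e3,'angle',np.degrees(s.x[1]),'y0',s.x[2]*1e3,'rms',np.sqrt(np.mean(s.fun**2)))
    b=[b for b in blobs(mask(w['pixels'],'red'),800) if 200<b[1][1]<310][0];print('bar px',b[1],'u',b[3][:,0].min(),b[3][:,0].max())
if __name__=='__main__': fit()
E
python3 fit.py
```

```text
tcp bay [ 0.0821 -0.0007  0.0269] F [ 3.  -0.3  4.8] t 24.45
ledge v 73.5 edge v 73.7 n 22 x0 mm -4.09287313613538 ledge x mm -4.403957182672883 angle 5.259831780806525 y0 0.24548416635263612 rms 0.9973205619510218
bar px [255.97 270.41] u 219.0 293.0
```

Request:
play_rows(motion=[-0.015, 0, 0.013, 0, 0, 0, 1, -0.01, 0, 0.013, 0, 0, 0, 1, 0, 0, 0.013, 0, 0, 0, 1, 0, 0, 0.013, 0, 0, 0, 1, 0, 0, 0.013, 0, 0, 0, 1, 0, 0, 0.013, 0, 0, 0, 1, 0, 0, 0, 0, 0, 0, 1, 0, 0, 0, 0, 0, 0, 1, 0, 0, 0, 0, 0, 0, 1, 0, 0, 0, 0, 0, 0, 1])

```text
t: 25.33
eef_pos: [0.5407, 0.1625, 0.1242]
tcp_rot: [-0.185, 2.78, 0.038]
contact_force: [3.3, -0.3, 8.8]
width: 0.358
```

```bash
python3 fit.py
```

```text
tcp bay [ 0.0848 -0.0006  0.0215] F [ 3.3 -0.3  8.8] t 25.3333
ledge v 67.5 edge v 67.7 n 22 x0 mm -3.864735601901283 ledge x mm -4.24445961208069 angle 1.842707073565516 y0 0.08809730145278781 rms 1.9733060033011474
bar px [255.83 270.6 ] u 219.0 293.0
```

Request:
play_rows(motion=[-0.01, 0, 0.013, 0, 0, 0, 1, -0.01, 0, 0.013, 0, 0, 0, 1, 0, 0, 0.013, 0, 0, 0, 1, 0, 0, 0.013, 0, 0, 0, 1, 0, 0, 0, 0, 0, 0, 1, 0, 0, 0, 0, 0, 0, 1, 0, 0, 0, 0, 0, 0, 1, 0, 0, 0, 0, 0, 0, 1, 0, 0, 0, 0, 0, 0, 1, 0, 0, 0, 0, 0, 0, 1])

```text
t: 26.22
eef_pos: [0.5432, 0.1627, 0.1212]
tcp_rot: [-0.187, 2.78, 0.037]
contact_force: [1.4, 0.4, 10.7]
width: 0.356
```

```bash
python3 fit.py
python3 - <<'E'
from h import *
w=cam('wrist','w14.png');G=w['pixels'].astype(int).mean(2)
for v in (80,100,130,160,190,210):
    r=G[v];d=np.abs(np.diff(r));print(v,'L',[(u,int(r[u]),int(r[u+1])) for u in range(120,175) if d[u]>15],'R',[(u,int(r[u]),int(r[u+1])) for u in range(345,395) if d[u]>15])
for x in(0,.03,.06):print(proj(w,bay(x-.003,.055,.008)),proj(w,bay(x-.003,-.055,.008)))
E
```

```text
tcp bay [ 0.0861 -0.0007  0.0179] F [ 1.4  0.4 10.7] t 26.2167
ledge v 65.5 edge v 65.7 n 22 x0 mm -3.2526351980693367 ledge x mm -3.6475111473821658 angle -0.6274211441576143 y0 0.07782680736523664 rms 1.761408629780609
bar px [255.85 271.6 ] u 219.0 293.0
80 L [(130, 238, 198), (131, 198, 155), (145, 153, 123), (146, 123, 105)] R [(378, 104, 122), (379, 122, 174)]
100 L [(132, 235, 200), (133, 200, 150), (149, 161, 125), (150, 125, 105)] R [(376, 100, 123), (377, 123, 173)]
130 L [(136, 236, 215), (137, 215, 165), (152, 161, 126), (153, 126, 105)] R [(373, 116, 171), (374, 171, 191)]
160 L [(140, 237, 199), (141, 199, 160), (155, 159, 124), (156, 124, 103)] R [(369, 99, 134), (370, 134, 174)]
190 L [(135, 236, 207), (136, 207, 177), (144, 181, 134), (145, 134, 103), (170, 106, 149)] R [(365, 103, 131), (366, 131, 172), (390, 182, 226)]
210 L [(139, 236, 209), (140, 209, 180), (146, 183, 154), (147, 154, 115)] R [(363, 102, 164), (364, 164, 186), (387, 181, 226)]
[381.34162829  65.53970166] [128.699293    67.05431306]
[373.18351607 134.50453412] [137.67069125 135.82202031]
[366.06212074 194.70545106] [145.50348487 195.86207692]
```

The outline widths (248, 237, 222, 217 px) now match a fully shut cover. Release and back away.

Request:
play_rows(motion=[0, 0, 0, 0, 0, 0, 0.5, 0, 0, 0, 0, 0, 0, 0.4, 0, 0, 0, 0, 0, 0, 0.3, 0, 0, 0, 0, 0, 0, 0.3, 0, 0, 0, 0, 0, 0, 0.3, 0, 0, 0, 0, 0, 0, 0.3, 0, 0, -0.05, 0, 0, 0, 0.3, 0, 0, -0.1, 0, 0, 0, 0.3, 0, 0, -0.14, 0, 0, 0, 0.3, 0, 0, -0.14, 0, 0, 0, 0.3])

```text
t: 27.15
eef_pos: [0.5306, 0.161, 0.1508]
tcp_rot: [-0.186, 2.783, 0.037]
contact_force: [0.6, -0.1, 1.1]
width: 0.697
```

Request:
play_rows(motion=[0, 0, -0.14, 0, 0, 0, 0.3, 0, 0, -0.14, 0, 0, 0, 0.3, 0, 0, -0.14, 0, 0, 0, 0.3, 0, 0, -0.14, 0, 0, 0, 0.3, 0, 0, -0.14, 0, 0, 0, 0.3, 0, 0, -0.14, 0, 0, 0, 0.3, 0, 0, -0.14, 0, 0, 0, 0.3, 0, 0, -0.14, 0, 0, 0, 0.3, 0, 0, 0, 0, 0, 0, 0.3, 0, 0, 0, 0, 0, 0, 0.3])

```text
t: 27.98
eef_pos: [0.5025, 0.157, 0.2296]
tcp_rot: [-0.186, 2.782, 0.037]
contact_force: [-0.9, 0.1, -0.3]
width: 0.697
```

Run:
```python
from h import *
st=ctrl.get_state();print(inbay(st['eef_pos']).round(4),st['contact_force'].round(1))
w=cam('wrist','w15.png')
for b in blobs(mask(w['pixels'],'red'),100):
    for z in(.036,.043,.051): 
        o,d=ray(w,*b[1]);h=inbay(o+d*(((bay(0,0,z)-o)@BZ)/(d@BZ)));print(b[0],b[1],z,h.round(4),end=' ')
    print(b[2])
print('pred shut handle',proj(w,bay(.083,0,.036)),proj(w,bay(.083,0,.043)),'knob top',[proj(w,bay(.15,y,.051)).round(1) for y in(-.023,.023)])
for x in(-.002,.118):print([proj(w,bay(x,y,.008)).round(1).tolist() for y in(-.055,.055)])
g=w['pixels'].astype(int).mean(2)
for v in range(0,384,24): print(v,' '.join(str(int(k)) for k in g[v,140:380:12]))
```

```text
[ 0.0846 -0.0007  0.1338] [-0.9  0.1 -0.3]
700 [256.09 187.91] 0.036 [0.0822 0.0001 0.036 ] 700 [256.09 187.91] 0.043 [0.0798 0.0001 0.043 ] 700 [256.09 187.91] 0.051 [0.077  0.0001 0.051 ] ((256.0, 187.5), (17.0, 40.0), 90.0)
1622 [256.59 261.04] 0.036 [1.494e-01 1.000e-04 3.600e-02] 1622 [256.59 261.04] 0.043 [1.449e-01 1.000e-04 4.300e-02] 1622 [256.59 261.04] 0.051 [1.398e-01 1.000e-04 5.100e-02] ((257.1955261230469, 260.5709533691406), (54.24436950683594, 31.80477523803711), 1.5074357986450195)
pred shut handle [256.00421618 188.8020111 ] [256.01104274 191.80088615] knob top [array([228.5, 271.9]), array([284.5, 271.6])]
[[186.0, 76.4], [324.7, 75.5]]
[[196.4, 214.9], [316.0, 214.3]]
0 147 152 150 149 145 157 146 100 105 96 99 104 100 98 95 97 95 146 142 145
24 148 155 146 148 151 154 153 97 101 102 95 100 101 99 97 97 97 153 149 149
48 153 154 218 217 84 222 166 166 167 166 170 169 166 166 167 84 166 164 140 144
72 148 151 146 179 61 105 71 70 73 71 74 70 71 72 72 169 126 166 135 143
96 150 147 148 217 145 143 94 98 97 95 97 98 98 93 93 95 165 160 151 148
120 147 148 147 217 165 95 95 96 96 97 98 98 96 99 96 93 163 146 149 148
144 149 147 151 217 217 97 95 27 31 29 34 33 29 34 95 146 163 152 152 142
168 150 152 152 218 217 145 148 146 146 95 95 96 146 145 143 220 217 150 152 145
192 151 156 142 190 217 144 145 146 111 89 85 86 144 146 143 217 217 156 155 153
216 149 151 152 147 217 217 217 217 216 218 218 217 217 217 218 217 218 150 155 150
240 119 102 149 152 74 218 95 113 119 35 56 172 217 217 217 22 133 150 148 155
264 21 148 25 74 22 219 218 217 72 71 72 69 98 216 156 24 66 58 140 148
288 23 27 27 37 19 121 110 117 116 136 222 92 149 147 148 19 22 74 25 26
312 24 22 24 24 136 146 153 148 147 150 149 148 146 149 150 149 37 24 25 22
336 27 28 40 24 130 132 130 129 131 131 132 129 128 129 128 127 27 26 28 25
360 133 20 25 24 26 20 25 26 22 25 25 23 21 28 22 24 23 20 26 19
```

Run:
```python
from h import *
w=cam('wrist');m=mask(w['pixels'],'red');b=[b for b in blobs(m,800) if b[1][1]>230][0];p=b[3]
us=np.unique(p[:,0]);lo=np.array([(u,p[p[:,0]==u,1].min()) for u in us]);hi=np.array([(u,p[p[:,0]==u,1].max()) for u in us])
print('top bdry',lo[::4].astype(int).tolist());print('bot bdry',hi[::4].astype(int).tolist())
def pl(u,v,z):
    o,d=ray(w,u,v);return inbay(o+d*(((bay(0,0,z)-o)@BZ)/(d@BZ)))
for a in (0,.1,.2,.3,.45):
    ax=np.array([-np.sin(a),-np.cos(a)]);nn=np.array([ax[1],-ax[0]])
    c=[proj(w,bay(.15+s*.023*ax[0]+t*.007*nn[0],s*.023*ax[1]+t*.007*nn[1],z)).round(0).astype(int).tolist() for z in(.017,.051) for s,t in((1,1),(1,-1),(-1,-1),(-1,1))]
    print(a,c,'dog tip',proj(w,bay(.15+.045*ax[0],.045*ax[1],.012)).round(0))
G=w['pixels'].astype(int).mean(2).astype(int)
for v in range(216,272,4): print(v,G[v,192:252:3].tolist())
```

```text
top bdry [[230, 265], [234, 246], [238, 246], [242, 246], [246, 246], [250, 246], [254, 246], [258, 246], [262, 246], [266, 246], [270, 247], [274, 247], [278, 248], [282, 256]]
bot bdry [[230, 274], [234, 277], [238, 277], [242, 277], [246, 277], [250, 277], [254, 277], [258, 277], [262, 277], [266, 277], [270, 277], [274, 277], [278, 278], [282, 278]]
0 [[231, 245], [232, 258], [281, 258], [282, 245], [228, 266], [229, 281], [284, 280], [285, 266]] dog tip [209. 249.]
0.1 [[232, 243], [231, 256], [280, 260], [282, 247], [229, 264], [228, 278], [283, 283], [285, 268]] dog tip [209. 245.]
0.2 [[233, 241], [231, 254], [279, 262], [282, 249], [230, 261], [227, 276], [282, 285], [286, 271]] dog tip [209. 241.]
0.3 [[234, 239], [230, 252], [278, 264], [282, 252], [232, 259], [227, 273], [280, 287], [286, 273]] dog tip [210. 236.]
0.45 [[237, 236], [231, 248], [275, 267], [282, 255], [234, 256], [227, 270], [278, 290], [285, 277]] dog tip [212. 230.]
216 [217, 218, 220, 220, 221, 212, 220, 219, 220, 220, 220, 220, 220, 220, 220, 220, 219, 220, 220, 221]
220 [217, 216, 217, 218, 218, 212, 
[... 571 characters left out ...]
177, 90, 133, 44]
244 [21, 31, 222, 217, 217, 216, 197, 196, 194, 191, 187, 178, 173, 171, 115, 114, 116, 111, 98, 59]
248 [19, 29, 223, 217, 218, 218, 205, 201, 202, 202, 203, 203, 204, 183, 35, 42, 41, 38, 38, 39]
252 [21, 6, 224, 217, 217, 219, 196, 194, 195, 195, 195, 195, 195, 130, 38, 41, 38, 38, 41, 40]
256 [26, 5, 214, 217, 217, 218, 211, 218, 218, 218, 218, 218, 221, 72, 41, 39, 42, 43, 39, 41]
260 [19, 15, 203, 217, 218, 218, 204, 217, 217, 217, 218, 217, 221, 49, 43, 41, 38, 43, 42, 39]
264 [21, 16, 201, 217, 217, 218, 211, 217, 217, 217, 218, 217, 225, 52, 57, 56, 55, 55, 54, 57]
268 [20, 17, 201, 217, 217, 218, 214, 217, 217, 217, 217, 218, 224, 88, 108, 108, 106, 107, 105, 107]
```

Cover is shut and the handle is where it should be (188 vs 188.8 px predicted). The knob is at about 0 rad, centred at bay x≈148.5 mm. Now moving over it.

Run:
```python
from h import *
Q=btool(BY);e=plan([(bay(.1485,0,.11),Q,.4,20)]);print('---');plan([(bay(.1485,0,.029),Q,.4,10)],e)
```

```text
CALL -0.043, 0.001, 0.015, 0, 0, 0.0125, 0.4, -0.044, 0.004, 0.015, 0, 0, 0.0124, 0.4, -0.042, 0.007, 0.015, 0.0001, 0, 0.0125, 0.4, -0.042, 0.011, 0.016, 0, 0, 0.0124, 0.4, -0.041, 0.014, 0.015, 0, 0.0001, 0.0125, 0.4, -0.04, 0.018, 0.015, 0, 0, 0.0124, 0.4, -0.038, 0.02, 0.015, 0, 0, 0.0125, 0.4, -0.037, 0.023, 0.015, 0.0001, 0, 0.0124, 0.4, -0.035, 0.026, 0.015, 0, 0, 0.0125, 0.4, -0.032, 0.029, 0.015, 0, 0, 0.0124, 0.4  rows 10
CALL -0.031, 0.031, 0.015, 0, 0, 0.0125, 0.4, -0.027, 0.034, 0.015, 0, 0.0001, 0.0124, 0.4, -0.025, 0.035, 0.016, 0.0001, 0, 0.0125, 0.4, -0.022, 0.037, 0.015, 0, 0, 0.0124, 0.4, -0.02, 0.039, 0.015, 0, 0, 0.0125, 0.4, -0.016, 0.041, 0.015, 0, 0, 0.0124, 0.4, -0.012, 0.041, 0.015, 0, 0, 0.0125, 0.4, -0.01, 0.043, 0.015, 0, 0, 0.0124, 0.4, -0.006, 0.043, 0.015, 0.0001, 0, 0.0125, 0.4, -0.003, 0.043, 0.015, 0, 0.0001, 0.0124, 0.4  rows 10
---
CALL 0, 0, 0.108, 0, 0, 0, 0.4, 0, 0, 0.108, 0, 0, 0, 0.4, 0, 0, 0.108, 0, 0, 0, 0.4, 0, 0, 0.108, 0, 0, 0, 0.4, 0, 0, 0.108, 0, 0, 0, 0.4, 0, 0, 0.108, 0, 0, 0, 0.4, 0, 0, 0.108, 0, 0, 0, 0.4, 0, 0, 0.108, 0, 0, 0, 0.4, -0.001, 0, 0.108, 0, 0, 0, 0.4, 0, 0, 0.108, 0, 0, 0, 0.4  rows 10
```

Request:
play_rows(motion=[-0.043, 0.001, 0.015, 0, 0, 0.0125, 0.4, -0.044, 0.004, 0.015, 0, 0, 0.0125, 0.4, -0.042, 0.007, 0.015, 0, 0, 0.0125, 0.4, -0.042, 0.011, 0.015, 0, 0, 0.0125, 0.4, -0.041, 0.014, 0.015, 0, 0, 0.0125, 0.4, -0.04, 0.018, 0.015, 0, 0, 0.0125, 0.4, -0.038, 0.02, 0.015, 0, 0, 0.0125, 0.4, -0.037, 0.023, 0.015, 0, 0, 0.0125, 0.4, -0.035, 0.026, 0.015, 0, 0, 0.0125, 0.4, -0.032, 0.029, 0.015, 0, 0, 0.0125, 0.4])

```text
t: 28.92
eef_pos: [0.5358, 0.1619, 0.2279]
tcp_rot: [0.908, 2.67, 0.226]
contact_force: [0.1, -1.3, -0.2]
width: 0.597
```

Request:
play_rows(motion=[-0.031, 0.031, 0.015, 0, 0, 0.0125, 0.4, -0.028, 0.034, 0.015, 0, 0, 0.0125, 0.4, -0.025, 0.035, 0.015, 0, 0, 0.0125, 0.4, -0.022, 0.037, 0.015, 0, 0, 0.0125, 0.4, -0.02, 0.039, 0.015, 0, 0, 0.0125, 0.4, -0.016, 0.041, 0.015, 0, 0, 0.0125, 0.4, -0.012, 0.041, 0.015, 0, 0, 0.0125, 0.4, -0.01, 0.043, 0.015, 0, 0, 0.0125, 0.4, -0.006, 0.043, 0.015, 0, 0, 0.0125, 0.4, -0.003, 0.043, 0.015, 0, 0, 0.012, 0.4])

```text
t: 29.75
eef_pos: [0.57, 0.167, 0.2285]
tcp_rot: [1.902, 2.173, 0.387]
contact_force: [-0.1, -0.8, 0.2]
width: 0.597
```

Run:
```python
from h import *
st=ctrl.get_state();Q=R.from_rotvec(st['tcp_rot']).as_matrix();print(inbay(st['eef_pos']).round(4),st['joint_pos'].round(2),st['width'],R.from_matrix(Q.T@btool(BY)).as_rotvec().round(3))
w=cam('wrist','w16.png')
for b in blobs(mask(w['pixels'],'red'),300): print(b[:3])
for a in(0,.1):
    ax=np.array([-np.sin(a),-np.cos(a)]);nn=np.array([ax[1],-ax[0]])
    print(a,[proj(w,bay(.1485+s*.023*ax[0]+t*.007*nn[0],s*.023*ax[1]+t*.007*nn[1],.051)).round(1).tolist() for s,t in((1,1),(1,-1),(-1,-1),(-1,1))])
e=plan([(bay(.1485,0,.029),btool(BY),.4,10)])
```

```text
[ 0.1483 -0.0002  0.1094] [0.14 0.05 1.78 0.   0.96 0.01] 0.5973808091312655 [ 0.001 -0.001 -0.007]
(np.int32(1359), array([256.74, 202.95]), ((257.0, 203.0), (72.0, 20.0), 90.0))
(np.int32(893), array([163.61, 203.73]), ((163.81910705566406, 203.96243286132812), (47.78806686401367, 19.512487411499023), 83.2901611328125))
0 [[246.8, 241.0], [266.7, 240.9], [267.0, 178.3], [245.6, 178.4]]
0.1 [[243.5, 240.0], [263.4, 241.7], [270.5, 179.4], [249.2, 177.5]]
CALL 0, -0.001, 0.107, 0, 0, -0.0001, 0.4, 0.001, -0.001, 0.107, 0.0001, 0, -0.0002, 0.4, 0, 0, 0.108, 0, 0, -0.0001, 0.4, 0, -0.001, 0.107, 0, 0, -0.0002, 0.4, 0.001, -0.001, 0.107, 0, 0, -0.0001, 0.4, 0, 0, 0.107, 0.0001, -0.0001, -0.0002, 0.4, 0, -0.001, 0.107, 0, 0, -0.0001, 0.4, 0.001, -0.001, 0.107, 0, 0, -0.0002, 0.4, 0, 0, 0.108, 0.0001, 0, -0.0001, 0.4, 0, -0.001, 0.107, 0, 0, -0.0001, 0.4  rows 10
```

Request:
play_rows(motion=[0, 0, 0.107, 0, 0, 0, 0.4, 0, 0, 0.107, 0, 0, 0, 0.4, 0, 0, 0.107, 0, 0, 0, 0.4, 0, 0, 0.107, 0, 0, 0, 0.4, 0, 0, 0.107, 0, 0, 0, 0.4, 0, 0, 0.107, 0, 0, 0, 0.4, 0, 0, 0.107, 0, 0, 0, 0.4, 0, 0, 0.107, 0, 0, 0, 0.4, 0, 0, 0.107, 0, 0, 0, 0.4, 0, 0, 0.107, 0, 0, 0, 0.4])

```text
t: 30.63
eef_pos: [0.598, 0.171, 0.1539]
tcp_rot: [1.896, 2.175, 0.389]
contact_force: [-0.2, -0.2, -0.9]
width: 0.597
```

Request:
play_rows(motion=[0, 0, 0, 0, 0, 0, 0.7, 0, 0, 0, 0, 0, 0, 0.7, 0, 0, 0, 0, 0, 0, 0.8, 0, 0, 0, 0, 0, 0, 1, 0, 0, 0, 0, 0, 0, 1, 0, 0, 0, 0, 0, 0, 1, 0, 0, 0, 0, 0, 0, 1, 0, 0, 0, 0, 0, 0, 1, 0, 0, 0, 0, 0, 0, 1, 0, 0, 0, 0, 0, 0, 1])

```text
t: 31.47
eef_pos: [0.5973, 0.1708, 0.1549]
tcp_rot: [1.896, 2.176, 0.388]
contact_force: [-5.4, -2.1, 3.7]
width: 0.153
```

Request:
play_rows(motion=[0, 0, 0, 0, 0, 0.015, 1, 0, 0, 0, 0, 0, 0.015, 1, 0, 0, 0, 0, 0, 0.015, 1, 0, 0, 0, 0, 0, 0.015, 1, 0, 0, 0, 0, 0, 0.015, 1, 0, 0, 0, 0, 0, 0.015, 1, 0, 0, 0, 0, 0, 0.015, 1, 0, 0, 0, 0, 0, 0.015, 1, 0, 0, 0, 0, 0, 0.015, 1, 0, 0, 0, 0, 0, 0.015, 1])

```text
t: 32.3
eef_pos: [0.5974, 0.1708, 0.155]
tcp_rot: [2.798, 1.119, 0.521]
contact_force: [-5.4, -1.4, 3.8]
width: 0.15
```

Request:
play_rows(motion=[0, 0, 0, 0, 0, 0.015, 1, 0, 0, 0, 0, 0, 0.015, 1, 0, 0, 0, 0, 0, 0.015, 1, 0, 0, 0, 0, 0, 0.015, 1, 0, 0, 0, 0, 0, 0.015, 1, 0, 0, 0, 0, 0, 0.015, 1, 0, 0, 0, 0, 0, 0.01, 1, 0, 0, 0, 0, 0, 0, 1, 0, 0, 0, 0, 0, 0, 1, 0, 0, 0, 0, 0, 0, 1])

```text
t: 33.13
eef_pos: [0.5974, 0.1706, 0.155]
tcp_rot: [-3.062, -0.21, -0.544]
contact_force: [-4.7, -2.4, 3.9]
width: 0.155
```

Run:
```python
from h import *
st=ctrl.get_state();Q=R.from_rotvec(st['tcp_rot']).as_matrix();print(st['t'],inbay(st['eef_pos']).round(4),st['contact_force'].round(1),st['wrist_torque'].round(2),st['joint_pos'].round(2),st['width'],R.from_matrix(Q.T@btool(BX)).as_rotvec().round(3))
```

```text
33.1333 [ 0.1492 -0.0004  0.0308] [-4.7 -2.4  3.9] [-0.49  0.74 -0.2 ] [0.14 0.19 1.78 0.   0.81 1.57] 0.15475019575123738 [ 0.    -0.003 -0.003]
```

Turned 90° and aligned with the bay's x. Release and retreat along the tool axis.

Request:
play_rows(motion=[0, 0, 0, 0, 0, 0, 0.7, 0, 0, 0, 0, 0, 0, 0.6, 0, 0, 0, 0, 0, 0, 0.6, 0, 0, 0, 0, 0, 0, 0.6, 0, 0, -0.1, 0, 0, 0, 0.6, 0, 0, -0.14, 0, 0, 0, 0.6, 0, 0, -0.14, 0, 0, 0, 0.6, 0, 0, -0.14, 0, 0, 0, 0.6, 0, 0, -0.14, 0, 0, 0, 0.6, 0, 0, -0.14, 0, 0, 0, 0.6])

```text
t: 33.97
eef_pos: [0.5771, 0.1681, 0.2128]
tcp_rot: [-3.06, -0.21, -0.547]
contact_force: [0.7, -0.6, 0.7]
width: 0.401
```

Request:
play_rows(motion=[0, 0, -0.14, 0, 0, 0, 0.6, 0, 0, -0.14, 0, 0, 0, 0.6, 0, 0, -0.14, 0, 0, 0, 0.6, 0, 0, -0.14, 0, 0, 0, 0.6, 0, 0, -0.14, 0, 0, 0, 0.6, 0, 0, -0.14, 0, 0, 0, 0.6, 0, 0, 0, 0, 0, 0, 0.6, 0, 0, 0, 0, 0, 0, 0.6, 0, 0, 0, 0, 0, 0, 0.6, 0, 0, 0, 0, 0, 0, 0.6])

```text
t: 34.8
eef_pos: [0.5553, 0.1649, 0.2691]
tcp_rot: [-3.061, -0.21, -0.542]
contact_force: [0.4, 0.4, -0.7]
width: 0.4
```

Run:
```python
from h import *
st=ctrl.get_state();print(st['t'],inbay(st['eef_pos']).round(4),st['contact_force'].round(1))
w=cam('wrist','w17.png')
for b in blobs(mask(w['pixels'],'red'),200): print(b[:3])
print('bar ends top pred at 90deg',[proj(w,bay(.1485+x,y,.051)).round(1).tolist() for x in(-.023,.023) for y in(-.007,.007)])
print('handle pred',proj(w,bay(.083,0,.038)).round(1))
G=w['pixels'].astype(int).mean(2).astype(int)
print('cover high edge pred',[proj(w,bay(x,y,.008)).round(1).tolist() for x in(.118,) for y in(-.055,0,.055)],'dog tip/root',[proj(w,bay(x,y,.014)).round(1).tolist() for x in(.1035,.125) for y in(-.006,.006)])
u0,v0=proj(w,bay(.118,0,.008)).astype(int)
for v in range(v0-30,v0+40,5): print(v,G[v,u0-80:u0+81:8].tolist())
t=cam('top');print('top knob',[b[:3] for b in blobs(mask(t['pixels'],'red'),8,(160,165,240,260))])
```

```text
34.8 [ 0.1482 -0.0002  0.1526] [ 0.4  0.4 -0.7]
(np.int32(952), array([256. , 183.6]), ((256.0, 183.5), (59.0, 16.0), 90.0))
(np.int32(528), array([256.57, 253.02]), ((256.5, 253.0), (14.0, 35.0), 90.0))
bar ends top pred at 90deg [[264.7, 215.0], [247.9, 215.0], [265.1, 161.2], [247.3, 161.3]]
handle pred [256.4 251.9]
cover high edge pred [[312.8, 204.1], [256.3, 204.2], [199.7, 204.4]] dog tip/root [[262.5, 220.4], [250.1, 220.4], [262.6, 199.7], [249.9, 199.7]]
174 [143, 205, 204, 204, 196, 205, 205, 205, 207, 67, 82, 62, 203, 205, 205, 205, 205, 205, 206, 205, 147]
179 [148, 204, 206, 205, 197, 205, 205, 206, 207, 61, 79, 63, 207, 206, 205, 204, 186, 205, 205, 204, 145]
184 [144, 205, 204, 205, 180, 206, 205, 204, 205, 73, 80, 69, 206, 204, 205, 205, 179, 205, 206, 205, 143]
189 [139, 206, 206, 205, 164, 205, 205, 204, 206, 105, 79, 102, 206, 205, 205, 205, 166, 205, 206, 205, 151]
194 [152, 205, 205, 205, 158, 206, 206, 206, 205, 126, 79, 100, 207, 205, 205, 205, 181, 205, 205, 205, 143]
199 [147, 206, 206, 206, 185, 205, 205, 154, 208, 101, 80, 99, 152, 206, 207, 206, 190, 206
[... 246 characters left out ...]
87, 86, 88, 88, 102, 87, 85, 86, 86, 86, 89, 129, 205, 207, 148]
219 [146, 146, 151, 151, 87, 88, 86, 87, 88, 84, 117, 87, 86, 88, 88, 87, 86, 153, 205, 206, 145]
224 [141, 140, 147, 150, 85, 86, 90, 88, 87, 88, 89, 87, 88, 85, 87, 86, 87, 185, 206, 201, 141]
229 [139, 131, 150, 152, 87, 87, 89, 88, 89, 89, 88, 87, 88, 86, 88, 86, 86, 185, 206, 188, 146]
234 [150, 145, 151, 153, 81, 68, 90, 89, 90, 89, 79, 88, 89, 87, 88, 68, 84, 200, 206, 155, 149]
239 [142, 126, 150, 149, 95, 96, 88, 89, 88, 88, 79, 89, 88, 85, 90, 96, 92, 210, 205, 159, 145]
top knob [(np.int32(37), array([193.86, 191.41]), ((193.98077392578125, 191.4038543701172), (9.41357421875, 3.7262067794799805), 78.69007110595703))]
```

```bash
python3 -c "
from h import *
print(ctrl.hand_in())"
```

```text
the job is handed in; nothing more can be done
None
```

The cover is shut in the lamp bay with the clamp dog turned square over it. I handed the job in at about 35 s of the 62 s allowed; hand-in gives no verdict.

I lifted the cover from its rack by the top edge, lowered its lip into the pocket and tilted it gently onto the two stops. I let go and backed off, and it stood there by itself. I then took it by the red handle, swung it shut slowly in a held arc, and turned the knob 90° clockwise.

**Trouble on the way:** on the first closing the cover stopped about 4° short, sitting a few mm too far up the slope. The handle had also slipped several mm in the pads. I kept hold, drew the cover down-slope and lowered it until its outline matched a shut one. It did not drop; the highest reading I saw was about 11 N.

**Last checks:**
- **Cover:** its high edge is straight and at the predicted shut position (pixel row 204). The handle is at row 253 against 252 predicted.
- **Knob:** in line with the bay's x within the picture's resolution, with the dog over the cover.
- **Gripper:** about 12 cm clear of everything, with forces near zero.
- **Disagreements:** in two of the closing outline fits (rms 1.8–2 mm) the angle was noisy, so I relied on the outline widths instead. My ledge estimate was also about 1.5 mm off along the slope, which I allowed for at the knob.
- **Not checked:** I took no separate final picture of the other things on the bench. The arm went near none of them.

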